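Spot-check bearing rings with the hardness pens and close the kit drawer

TASK

Spot-check the bearing rings: pull each hardness pen that is in the upright holder out of its well and, holding it upright, touch its tip gently on the dot of its own colour for about a second, going from the hardest pen to the softest (red, yellow, blue, green; skip those that are missing). Lay every pen down in the open kit drawer without dropping or throwing it, and when all are in, push the drawer fully home. Leave the other things on the bench where they are.

Things in the scene. Friction and masses are not known exactly. Their poses are not given: they have to be found in the camera images.
- holder: fixed aluminium block 46 (x) x 178 (y) x 84 mm high with four square vertical wells 22 mm wide, open at the top, 76 mm deep, in a row along its y axis at y = -69, -23, 23 and 69 mm, x = 0; origin at the centre of its underside, z up. Each pen stands tip down in one of the wells, any pen in any well; some wells may be empty
- pen_red: red hardness pen, 150 mm long, 80 g: origin at the end of its tip, z axis along the pen from the tip to the top. Steel tip 8 mm across over the first 30 mm, round red body 18 mm across from 30 to 138 mm, black button 12 mm across from 138 to 150 mm. In its well: upright or leaning a few degrees, tip 8 mm above the bench, 74 mm out of the holder; None = missing
- ring_red: loose steel bearing ring lying flat on the bench, 82 mm outside, 40 mm inside, 26 mm high, 0.6 kg, with a round red dot on its top face; origin at the centre of its underside, z up
- ring_red_dot (a point): centre of the red dot (16 mm across) on the ring's top face, 30.5 mm from the ring's axis along its x, 26 mm above the bench
- pen_yellow: yellow hardness pen, 150 mm long, 80 g: origin at the end of its tip, z axis along the pen from the tip to the top. Steel tip 8 mm across over the first 30 mm, round yellow body 18 mm across from 30 to 138 mm, black button 12 mm across from 138 to 150 mm. In its well: upright or leaning a few degrees, tip 8 mm above the bench, 74 mm out of the holder; None = missing
- ring_yellow: loose steel bearing ring lying flat on the bench, 82 mm outside, 40 mm inside, 26 mm high, 0.6 kg, with a round yellow dot on its top face; origin at the centre of its underside, z up
- ring_yellow_dot (a point): centre of the yellow dot (16 mm across) on the ring's top face, 30.5 mm from the ring's axis along its x, 26 mm above the bench
- pen_blue: blue hardness pen, 150 mm long, 80 g: origin at the end of its tip, z axis along the pen from the tip to the top. Steel tip 8 mm across over the first 30 mm, round blue body 18 mm across from 30 to 138 mm, black button 12 mm across from 138 to 150 mm. In its well: upright or leaning a few degrees, tip 8 mm above the bench, 74 mm out of the holder; None = missing
- ring_blue: loose steel bearing ring lying flat on the bench, 82 mm outside, 40 mm inside, 26 mm high, 0.6 kg, with a round blue dot on its top face; origin at the centre of its underside, z up
- ring_blue_dot (a point): centre of the blue dot (16 mm across) on the ring's top face, 30.5 mm from the ring's axis along its x, 26 mm above the bench
- pen_green: green hardness pen, 150 mm long, 80 g: origin at the end of its tip, z axis along the pen from the tip to the top. Steel tip 8 mm across over the first 30 mm, round green body 18 mm across from 30 to 138 mm, black button 12 mm across from 138 to 150 mm. In its well: upright or leaning a few degrees, tip 8 mm above the bench, 74 mm out of the holder; None = missing
- ring_green: loose steel bearing ring lying flat on the bench, 82 mm outside, 40 mm inside, 26 mm high, 0.6 kg, with a round green dot on its top face; origin at the centre of its underside, z up
- ring_green_dot (a point): centre of the green dot (16 mm across) on the ring's top face, 30.5 mm from the ring's axis along its x, 26 mm above the bench
- kit_drawer0 (a joint): how far the drawer is open, m (it slides out of a fixed cream cabinet 290 deep x 260 wide x 110 mm high): 0 = fully home against its stop, 0.205 = fully open. It starts open 0.185 to 0.205, slides with about 1 N of friction plus light damping, stays where it is left, and has no latch
- kit_drawer0_handle (a point): centre of the drawer's bar handle: level bar along y, 120 mm long, 35 mm out from the drawer's face, about 73 mm above the bench. The grey face behind it is 254 mm wide and runs from about 15 to 97 mm above the bench
- drawer_floor (a point): point on the drawer's inner floor at the foot of its front wall, halfway across, 22 mm above the bench; moves with the drawer; axes as the cabinet's (x into the cabinet, z up). The inside runs from x = 0 to 245 mm and y = -109 to 109 mm and its walls stand 66 mm above the floor; the cabinet's roof, 98 mm above the bench, covers x > opening - 6 mm
- oil_jar: bystander, not to be disturbed: amber glass jar, 56 mm across, 75 mm tall, with a black lid, beyond the rings, at the robot's right; origin at the centre of its underside
- ref_block: bystander, not to be disturbed: plain brass disc, 64 mm across, 14 mm high; origin at the centre of its underside
- mug: bystander, not to be disturbed: blue mug; origin at the centre of its underside
- loupe: bystander, not to be disturbed: black eye loupe, 42 mm across, 42 mm tall, beyond the rings, at the robot's right; origin at the centre of its underside
- tray_ring: bystander, not to be disturbed: dark steel ring 100 mm across, 30 mm high, without a dot, at the back; origin at the centre of its underside
Mind the look-alikes: they are no part of the job. What is meant by the pen_green is not white, and is the larger of those in its own colour.

How it is judged:
By the outcome, as a careful person would: the job done as asked, in the order asked, and still so for the second after the job is handed in, with the robot touching nothing.
Of pen_red, pen_yellow, pen_blue, pen_green only 3 to 4 are there at a start; the rules pass over those that are not, and their reading is None.
At some moment in a run one of ring_red, ring_yellow, ring_blue, ring_green may be knocked a few centimetres aside while the robot is not near it.
It also fails if it takes over 208 s, if anything falls off the work surface, if the arm or the gripper's body presses on something with over 40 N, if the wrist force passes 120 N, or if a joint passes its speed limit or range.

ROBOT

A 7-joint arm with a two-finger parallel gripper is mounted at the origin on the work surface. World frame = base frame: x ahead of the robot, y to its left, z up, the work surface at z = 0. Lengths are in m, angles in rad, forces in N, time in s.
With the tool pointing down it reaches from about 0.4 to 0.875 m from the base axis. Payload 19.3 kg.
Tool frame: the origin (TCP) lies at the very end of the fingers, on their centre line; the grasp point (between the pads) lies 19 mm behind it; z points along the fingers, y is the line along which they close (so a half turn about z gives the same grasp; the last joint's range is limited). The gripper opens to 85 mm and grips with 20 to 120 N. Pads are 22 mm wide; open, the fingers measure 114 mm over their backs; the gripper's body (76 mm by 85 mm) begins 54 mm behind the grasp point. The pads swing forward as they close: fully open they stand 13 mm farther back than shut.
Start: joints at [1.075, 0.521, -0.036, 1.599, 0.021, 1.021, -0.113], TCP at [0.258, -0.569, 0.231] pointing down, gripper open.
Joint ranges: [-2.91, 2.91], [-0.3, 2.13], [-1.5, 1.42], [0.17, 2.43], [-1.26, 4.41], [0.16, 1.93], [-2.52, 2.52]. Speed limits (rad/s): [1.89, 1.89, 2.39, 2.39, 3.01, 3.01, 3.01].

INTERFACE

Orientations are given as [roll, pitch, yaw] about the fixed x, y, z axes, in that order (R = Rz(yaw) Ry(pitch) Rx(roll)).
In Python, from workcell import observe, grab_frame, job_done gives the robot as it stands.
- The arm moves only by the tool move_arm, never from a script. Its argument "plan" is a list that holds one entry, the list of rows, each a list of 7 numbers: the shift along the tool's x, y, z each as a share of 0.02 m, from -1 to 1, then the turn, a rotation vector about the tool's x, y, z each as a share of 6 degrees, from -1 to 1, then the opening, from -1 (shut) to 1 (fully open). A call has exactly 10 rows; each row shifts and turns the commanded pose from where the row before left it, along the tool's axes as they then stand; what a row does not reach is not made up. A row lasts 1/10 s, in which the tool goes at most 50 mm and 8.59 degrees, less where a joint would pass 70% of its speed; a pose out of reach is approached as far as the arm can. A call with a number of a shift or a turn outside -1 to 1 is refused whole. A call with a gripper value outside its range is refused whole. The fingers move at their own pace and stop on an object; "grip_force" is the grip in N (left out, the last holds). Time passes only in rows, so rows that do not move let the fingers close, or fill a call up. It gives the time, the measured TCP pose, the force, the opening and the grip force at its end, in the units of the state.
- observe(): the state, without advancing time (a new reading comes with each control period).
- grab_frame(name): name is "scene" or "top" or "wrist"; returns a dict with "color" (420x560x3 uint8, red, green, blue), "intrinsics" (3x3 intrinsics, pixels), "position" and "orientation" of the camera in the world; the wrist camera has in their place "tool_from_camera" (4x4, takes a point from camera to tool coordinates, whose origin is the TCP and whose axes are the flange's). Camera axes: x right, y down, z forward; pixel columns grow to the right and rows downward; lengths in m; the calibration is good to about 2 mm. A picture is of the moment at which its call begins: read the wrist's pose just before it. There is no depth.
- job_done(): hands the job in; it is judged then, once.
The state is a dict: "clock": time; "qpos": joint angles; "qd": joint speeds; "joint_efforts": joint torques, N m; "position": TCP position; "tool_rot": TCP orientation; "force": force on the tool from outside, world axes, zero at the start; "moment": the same for the moment, N m; "grip_width": finger opening in m; "finger_force": force on a finger pad.
Only numpy, scipy, OpenCV 4.12 (cv2) and the standard library are available. Lean on these libraries where they do the work, as an engineer would, in place of code of your own. Each camera call takes 0.05 s, during which the arm holds its last target. There are 200 camera calls.

## Working session

There is one attempt and no reset: what is moved stays moved. The work goes in short steps, Python scripts to look and compute and a tool call to move; the robot and the scene stay as the last step left them, time stands still between calls to the robot, and variables do not carry over. Pictures are saved under pics/ and viewed, at most 14 in all, crops included, and the job is handed in when it is done.

Besides the shell and the picture viewer there is one more tool, called after "Call:" by a JSON object that holds its "name" and its "arguments", one argument or row to a line. move_arm: Moves the arm, as the interface text tells. Shift numbers are shares of 0.02 m and turn numbers shares of 6 degrees, none past 1 either way. Its arguments: {"type":"object","properties":{"plan":{"type":"array"},"grip_force":{"type":"number"}},"required":["plan"]}

```bash
ls; mkdir -p pics; cat > h.py <<'E'
import numpy as np, cv2
from scipy.spatial.transform import Rotation as R
from workcell import observe, grab_frame, job_done
def save(n,f):
    c=grab_frame(n); cv2.imwrite(f,c["color"][:,:,::-1]); return c
E
python3 - <<'E'
from h import *
s=observe(); print(s)
import pickle
d={}
for n in("scene","top","wrist"):
    d[n]=save(n,f"pics/{n}0.png"); print(n,{k:v for k,v in d[n].items() if k!="color"})
pickle.dump(d,open("f0.pkl","wb"))
E
```

```text
pics
{'clock': 0.0, 'qpos': array([ 1.07482335,  0.52199428, -0.03635506,  1.60000148,  0.02121726,
        1.02111763, -0.11278792]), 'qd': array([ 0.00043748,  0.00067667,  0.00042822, -0.00045712,  0.00120374,
        0.00066521, -0.00229835]), 'joint_efforts': array([ 1.50222357e-03, -9.27121353e+01,  1.98067881e+00, -3.69928765e+01,
        1.79689057e-02,  8.38325388e-03,  6.56109833e-06]), 'position': array([ 0.25797574, -0.56889988,  0.23074006]), 'tool_rot': array([-3.14046057e+00,  8.27936015e-05,  4.25808022e-01]), 'force': array([-0.37663812, -0.74498785, -0.12104563]), 'moment': array([-0.00513376,  0.00600802,  0.0193933 ]), 'finger_force': 0.0, 'grip_width': 0.08522031963281337}
scene {'intrinsics': array([[394.35445672,   0.        , 280.75841258],
       [  0.        , 394.35445672, 210.95642056],
       [  0.        ,   0.        ,   1.        ]]), 'position': array([1.11798646, 0.06234345, 0.67079152]), 'orientation': array([-2.40875295, -0.01218074,  1.86775569])}
top {'intrinsics': array([[401.68629388,   0.        , 275.44896256],
       [  0.        , 401.68629388, 214.40691949],
       [  0.        ,   0.        ,   1.        ]]), 'position': array([ 0.5477587 , -0.06592612,  1.13257356]), 'orientation': array([-3.08700126e+00, -2.39271139e-03, -1.58121884e+00])}
wrist {'intrinsics': array([[336.3035853 ,   0.        , 277.18577104],
       [  0.        , 336.3035853 , 213.99516814],
       [  0.        ,   0.        ,   1.        ]]), 'tool_from_camera': array([[-2.61199174e-04, -9.53170945e-01, -3.02431943e-01,
         7.68068453e-02],
       [ 9.99999754e-01, -5.19859407e-05, -6.99819004e-04,
         7.22685704e-04],
       [ 6.51324933e-04, -3.02432052e-01,  9.53170724e-01,
        -1.43727822e-01],
       [ 0.00000000e+00,  0.00000000e+00,  0.00000000e+00,
         1.00000000e+00]])}
```

View pics/top0.png

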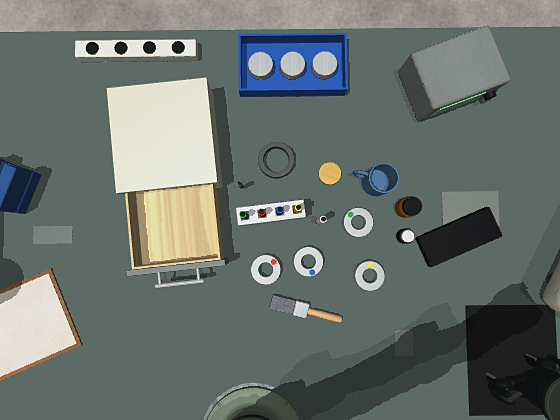

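View pics/scene0.png

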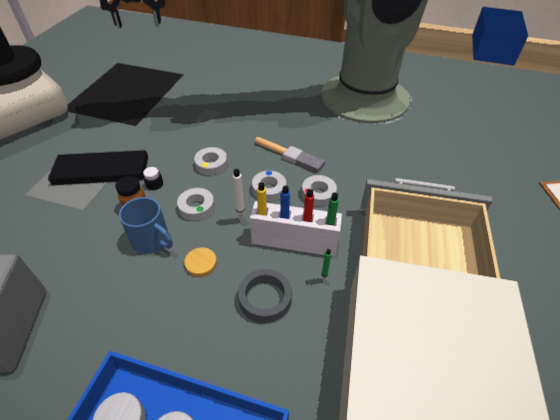

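Top view: the holder, from left to right, has green (244,215), red (262,212), blue (280,210) and yellow (298,208). The look-alikes are a small green pen at (243,184) and a white one at (322,218). Green candidates are (244,215) in the holder, the larger of the two, and the small (243,184) on the bench, so the holder one fits. I'll confirm in a crop.

```bash
python3 - <<'E'
from h import *
t=cv2.imread("pics/top0.png")[165:305,225:395]; s=cv2.imread("pics/scene0.png")[140:300,180:370]
cv2.imwrite("pics/c1.png",cv2.resize(t,None,fx=4.7,fy=4.2*4.7/4.2*0.9,interpolation=cv2.INTER_CUBIC)[:600])
cv2.imwrite("pics/c2.png",cv2.resize(s,None,fx=3.7,fy=3.7,interpolation=cv2.INTER_CUBIC))
E
```

```text
(no output)
```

View pics/c1.png

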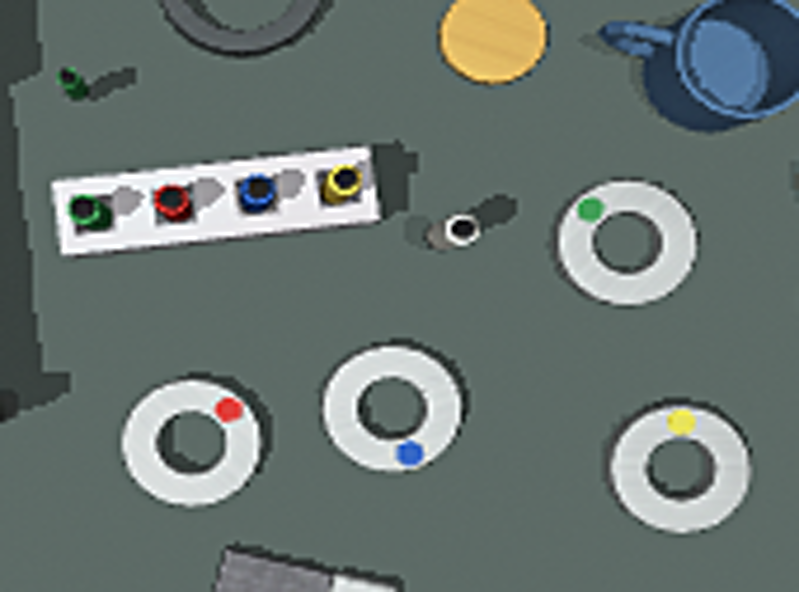

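View pics/c2.png

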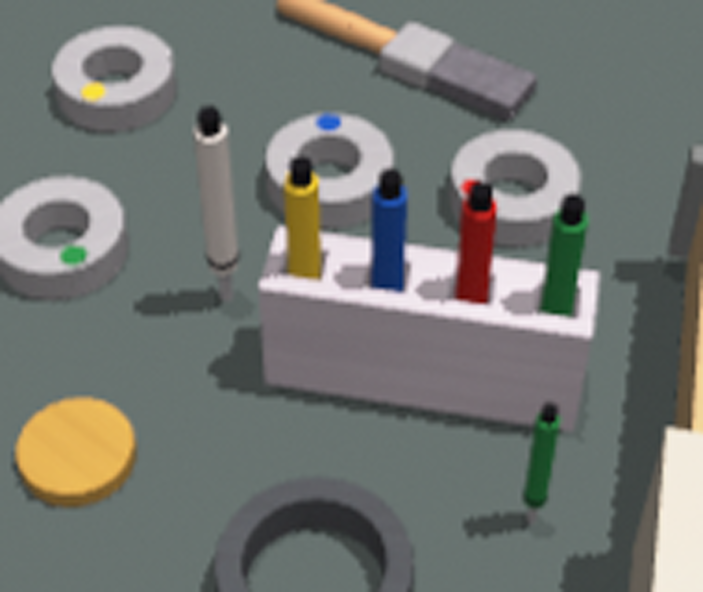

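All four pens are present. The tall green pen in the leftmost well is clearly larger than the loose one at c2 (542,455), so it is the one meant. Next I'll measure positions.

```bash
cat >> h.py <<'E'
import pickle
d0=pickle.load(open("f0.pkl","rb"))
def ray(n,p,c=None):
    c=c or d0[n]; v=np.linalg.inv(c["intrinsics"])@[p[0],p[1],1]
    return np.array(c["position"]),R.from_euler("xyz",c["orientation"]).apply(v)
def onz(n,p,z,c=None):
    o,v=ray(n,p,c); return o+v*(z-o[2])/v[2]
def tri(pt,ps):
    A=[];b=[]
    for n,p in(("top",pt),("scene",ps)):
        o,v=ray(n,p); v=v/np.linalg.norm(v); P=np.eye(3)-np.outer(v,v); A.append(P);b.append(P@o)
    x=np.linalg.lstsq(np.vstack(A),np.hstack(b),rcond=None)[0]
    return x, max(np.linalg.norm(A[i]@x-b[i]) for i in(0,1))
def proj(n,X,c=None):
    c=c or d0[n]; q=c["intrinsics"]@R.from_euler("xyz",c["orientation"]).inv().apply(np.array(X)-c["position"]); return q[:2]/q[2]
E
python3 - <<'E'
from h import *
np.set_printoptions(precision=4,suppress=True)
C=lambda u,v:(225+u/4.7-.4,165+v/4.23-.4)
S=lambda u,v:(180+u/3.7-.4,140+v/3.7-.4)
for k,r,t in(("red",(193,441),(229,409)),("blue",(393,408),(410,453)),("yel",(681,467),(682,422)),("grn",(627,242),(591,209))):
    a=onz("top",C(*r),.026);b=onz("top",C(*t),.026);print(k,a,b,np.linalg.norm(a-b))
hc=[onz("top",C(*p),.084) for p in((50,182),(370,147),(380,220),(62,255))]
print("hold",hc,np.mean(hc,0)); e=hc[0]-hc[1]; yaw=np.arctan2(-e[0],e[1]); print(np.linalg.norm(e),yaw)
m=np.mean(hc,0)
for k,y,p,s in(("grn",.069,(88,211),(573,204)),("red",.023,(171,200),(482,190)),("blu",-.023,(258,189),(391,178)),("yel",-.069,(343,180),(301,164))):
    w=m+R.from_euler("z",yaw).apply([0,y,0]); print(k,"well",w[:2],"tri",*tri(C(*p),S(*s)))
for z,p in((.097,(127,272)),(.097,(227,262)),(.073,(155,286)),(.073,(203,281)),(.110,(117,192)),(.110,(216,184)),(.110,(107,88)),(.110,(207,79))): print(z,onz("top",p,z))
for s in((239,173),): print("white",onz("scene",s,.15))
E
```

```text
red [ 0.4592 -0.0409  0.026 ] [ 0.4795 -0.062   0.026 ] 0.029404420804882845
blue [ 0.4792 -0.1577  0.026 ] [ 0.4501 -0.1672  0.026 ] 0.03059488853008225
yel [ 0.4394 -0.3249  0.026 ] [ 0.4684 -0.3262  0.026 ] 0.028988741221791077
grn [ 0.5854 -0.2966  0.026 ] [ 0.6072 -0.2759  0.026 ] 0.03002330065948714
hold [array([0.6239, 0.036 , 0.084 ]), array([ 0.6438, -0.1425,  0.084 ]), array([ 0.5985, -0.1474,  0.084 ]), array([0.5787, 0.0295, 0.084 ])] [ 0.6112 -0.0561  0.084 ]
0.1795547776336675 0.11107885353529476
grn well [0.6035 0.0125] tri [0.6016 0.012  0.1519] 0.0023239516099297737
red well [ 0.6086 -0.0332] tri [ 0.6075 -0.0323  0.1538] 0.0013053943314712767
blu well [ 0.6137 -0.0789] tri [ 0.6134 -0.0778  0.1541] 0.0010618126414910342
yel well [ 0.6188 -0.1247] tri [ 0.6183 -0.1229  0.155 ] 9.349188252498758e-05
0.097 [0.4606 0.3125 0.097 ]
0.097 [0.4834 0.0565 0.097 ]
0.073 [0.4214 0.2478 0.073 ]
0.073 [0.4331 0.1223 0.073 ]
0.11 [0.6651 0.3352 0.11  ]
0.11 [0.6831 0.0824 0.11  ]
0.11 [0.9362 0.3641 0.11  ]
0.11 [0.9575 0.1051 0.11  ]
white [ 0.5976 -0.1751  0.15  ]
```

```bash
cat >> h.py <<'E'
def rel(target,rpy=None):
    """shares needed from present pose: shift in present tool axes, turn in tool axes"""
    s=observe(); T=R.from_euler("xyz",s["tool_rot"])
    print("t",round(s["clock"],2),"p",s["position"].round(4),"rpy",s["tool_rot"].round(4),"f",s["force"].round(2),"w",round(s["grip_width"],4),"ff",round(s["finger_force"],1))
    print(" shift",(T.inv().apply(np.array(target)-s["position"])/.02).round(3), "" if rpy is None else ("turn",((T.inv()*R.from_euler("xyz",rpy)).as_rotvec(degrees=True)/6).round(3)))
E
python3 -c "
from h import *
rel([.608,-.033,.27],[np.pi,0,1.682])"
```

```text
t 0.15 p [ 0.258  -0.569   0.2309] rpy [-3.1408  0.      0.4258] f [ 0.38  0.05 -0.8 ] w 0.0857 ff 0.0
 shift [ 27.005 -17.181  -1.942] ('turn', array([-7.0000e-03, -5.0000e-03, -1.1996e+01]))
```

Call:
{"name": "move_arm", "arguments": {
  "plan": [
    [[0.9,-0.573,-0.065,0,0,0,1],[0.9,-0.573,-0.065,0,0,0,1],[0.9,-0.573,-0.065,0,0,0,1],[0.9,-0.573,-0.065,0,0,0,1],[0.9,-0.573,-0.065,0,0,0,1],[0.9,-0.573,-0.065,0,0,0,1],[0.9,-0.573,-0.065,0,0,0,1],[0.9,-0.573,-0.065,0,0,0,1],[0.9,-0.573,-0.065,0,0,0,1],[0.9,-0.573,-0.065,0,0,0,1]]
  ]
}}

```text
clock: 1.15
position: [0.375, -0.3896, 0.2442]
tool_rot: [-3.141, 0.0, 0.426]
force: [0.4, -0.4, -0.5]
grip_width: 0.0856
finger_force: 0.0
```

Call:
{"name": "move_arm", "arguments": {
  "plan": [
    [[0.9,-0.573,-0.065,0,0,0,1],[0.9,-0.573,-0.065,0,0,0,1],[0.9,-0.573,-0.065,0,0,0,1],[0.9,-0.573,-0.065,0,0,0,1],[0.9,-0.573,-0.065,0,0,0,1],[0.9,-0.573,-0.065,0,0,0,1],[0.9,-0.573,-0.065,0,0,0,1],[0.9,-0.573,-0.065,0,0,0,1],[0.9,-0.573,-0.065,0,0,0,1],[0.9,-0.573,-0.065,0,0,0,1]]
  ]
}}

```text
clock: 2.15
position: [0.4917, -0.211, 0.2573]
tool_rot: [-3.141, 0.0, 0.426]
force: [-0.7, -0.8, 0.3]
grip_width: 0.0853
finger_force: 0.0
```

Call:
{"name": "move_arm", "arguments": {
  "plan": [
    [[0.9,-0.573,-0.065,0,0,0,1],[0.9,-0.573,-0.065,0,0,0,1],[0.9,-0.573,-0.065,0,0,0,1],[0.9,-0.573,-0.065,0,0,0,1],[0.9,-0.573,-0.065,0,0,0,1],[0.9,-0.573,-0.065,0,0,0,1],[0.9,-0.573,-0.065,0,0,0,1],[0.9,-0.573,-0.065,0,0,0,1],[0.9,-0.573,-0.065,0,0,0,1],[0.9,-0.573,-0.065,0,0,0,1]]
  ]
}}

```text
clock: 3.15
position: [0.6082, -0.0323, 0.2701]
tool_rot: [-3.141, 0.0, 0.426]
force: [-1.0, -0.4, -0.7]
grip_width: 0.0856
finger_force: 0.0
```

Call:
{"name": "move_arm", "arguments": {
  "plan": [
    [[0,0,0,0,0,-1,1],[0,0,0,0,0,-1,1],[0,0,0,0,0,-1,1],[0,0,0,0,0,-1,1],[0,0,0,0,0,-1,1],[0,0,0,0,0,-1,1],[0,0,0,0,0,-1,1],[0,0,0,0,0,-1,1],[0,0,0,0,0,-1,1],[0,0,0,0,0,-1,1]]
  ]
}}

```text
clock: 4.15
position: [0.6078, -0.0331, 0.2701]
tool_rot: [-3.141, 0.0, 1.477]
force: [0.2, 0.2, -0.9]
grip_width: 0.0854
finger_force: 0.0
```

Call:
{"name": "move_arm", "arguments": {
  "plan": [
    [[0,0,0,0,0,-1,1],[0,0,0,0,0,-1,1],[0,0,0,0,0,0,1],[0,0,0,0,0,0,1],[0,0,0,0,0,0,1],[0,0,0,0,0,0,1],[0,0,0,0,0,0,1],[0,0,0,0,0,0,1],[0,0,0,0,0,0,1],[0,0,0,0,0,0,1]]
  ]
}}

```text
clock: 5.15
position: [0.6079, -0.033, 0.2703]
tool_rot: [-3.142, -0.0, 1.682]
force: [0.1, 0.7, 0.3]
grip_width: 0.0855
finger_force: 0.0
```

```bash
python3 - <<'E'
from h import *
rel([.608,-.033,.27],[np.pi,0,1.682]); print(observe()["qpos"])
s=observe(); c=save("wrist","pics/w1.png"); pickle.dump((s,c),open("w1.pkl","wb"))
E
```

```text
t 5.15 p [ 0.6079 -0.033   0.2703] rpy [-3.1416 -0.      1.6823] f [0.14 0.67 0.29] w 0.0855 ff 0.0
 shift [0.002 0.004 0.015] ('turn', array([-0.   , -0.   ,  0.002]))
[ 0.29594246  0.4953991  -0.49611723  1.58111071  0.25289976  1.12951851
 -0.14696211]
```

View pics/w1.png

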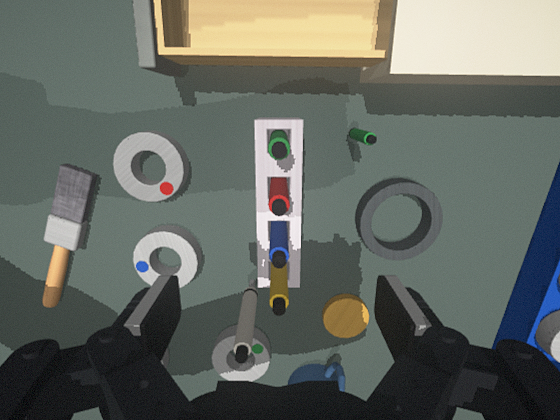

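Wrist view: the pens stand in a row, with buttons at green (281,150), red (279,206), blue (279,258) and yellow (279,303). The red dot is at (166,188) and the blue dot at (141,267).

```bash
cat >> h.py <<'E'
def wcam(s,c):
    M=c["tool_from_camera"]; T=R.from_euler("xyz",s["tool_rot"])
    Rc=T*R.from_matrix(M[:3,:3])
    return dict(intrinsics=c["intrinsics"],position=s["position"]+T.apply(M[:3,3]),orientation=Rc.as_euler("xyz"))
E
python3 - <<'E'
from h import *
s,c=pickle.load(open("w1.pkl","rb")); w=wcam(s,c)
for n,p,z in(("reddot",(166,188),.026),("bludot",(141,267),.026),("redring",(151,167),.026),("grn",(281,151),.158),("red",(279,207),.158),("blu",(279,258),.158),("yel",(279,303),.158),("h",(255,120),.084),("h",(301,120),.084)):
    print(n,onz("",p,z,w).round(4))
E
```

```text
reddot [ 0.4785 -0.0617  0.026 ]
bludot [ 0.448  -0.1688  0.026 ]
redring [ 0.4609 -0.0386  0.026 ]
grn [0.6054 0.0122 0.158 ]
red [ 0.6088 -0.0317  0.158 ]
blu [ 0.6138 -0.0756  0.158 ]
yel [ 0.6186 -0.1183  0.158 ]
h [0.5794 0.0295 0.084 ]
h [0.6226 0.0343 0.084 ]
```

Call:
{"name": "move_arm", "arguments": {
  "plan": [
    [[0.003,0,0.86,0,0,0,1],[0,0,0.86,0,0,0,1],[0,0,0.86,0,0,0,1],[0,0,0.86,0,0,0,1],[0,0,0.86,0,0,0,1],[0,0,0.86,0,0,0,1],[0,0,0.86,0,0,0,1],[0,0,0.86,0,0,0,1],[0,0,0.86,0,0,0,1],[0,0,0.86,0,0,0,1]]
  ],
  "grip_force": 40
}}

```text
clock: 6.2
position: [0.608, -0.033, 0.0976]
tool_rot: [3.142, -0.0, 1.682]
force: [-0.1, -0.4, -0.7]
grip_width: 0.085
finger_force: 0.0
```

Call:
{"name": "move_arm", "arguments": {
  "plan": [
    [[0,0,0,0,0,0,0.3],[0,0,0,0,0,0,0],[0,0,0,0,0,0,-0.3],[0,0,0,0,0,0,-0.6],[0,0,0,0,0,0,-0.8],[0,0,0,0,0,0,-1],[0,0,0,0,0,0,-1],[0,0,0,0,0,0,-1],[0,0,0,0,0,0,-1],[0,0,0,0,0,0,-1]]
  ],
  "grip_force": 40
}}

```text
clock: 7.2
position: [0.6085, -0.033, 0.0991]
tool_rot: [3.14, 0.0, 1.682]
force: [-0.3, 1.0, 7.3]
grip_width: 0.0168
finger_force: 39.1
```

Call:
{"name": "move_arm", "arguments": {
  "plan": [
    [[0,0,0,0,0,0,-1],[0,0,-0.2,0,0,0,-1],[0,0,-0.6,0,0,0,-1],[0,0,-1,0,0,0,-1],[0,0,-1,0,0,0,-1],[0,0,-1,0,0,0,-1],[0,0,-1,0,0,0,-1],[0,0,-1,0,0,0,-1],[0,0,-0.7,0,0,0,-1],[0,0,-0.5,0,0,0,-1]]
  ]
}}

```text
clock: 8.2
position: [0.608, -0.033, 0.2398]
tool_rot: [3.141, 0.0, 1.682]
force: [-0.3, 0.7, -1.6]
grip_width: 0.0169
finger_force: 39.1
```

```bash
python3 - <<'E'
from h import *
s=observe(); c=save("wrist","pics/w2.png"); pickle.dump((s,c),open("w2.pkl","wb")); c=save("scene","pics/s2.png")
# rings check in scene + dots by colour
img=cv2.imread("pics/s2.png"); w=cv2.imread("pics/w2.png")
cv2.imwrite("pics/m2.png",np.hstack([cv2.resize(img[60:330,180:380],(440,594)),w[0:420,180:400].repeat(1,0) if 0 else cv2.resize(w[100:420,160:354],(360,594))]))
rel([.4787,-.0618,.24])
E
```

```text
t 8.3 p [ 0.6083 -0.033   0.2395] rpy [3.1400e+00 2.0000e-04 1.6823e+00] f [ 0.59 -0.5  -1.09] w 0.0173 ff 39.1
 shift [-0.712 -6.6   -0.034]
```

View pics/m2.png

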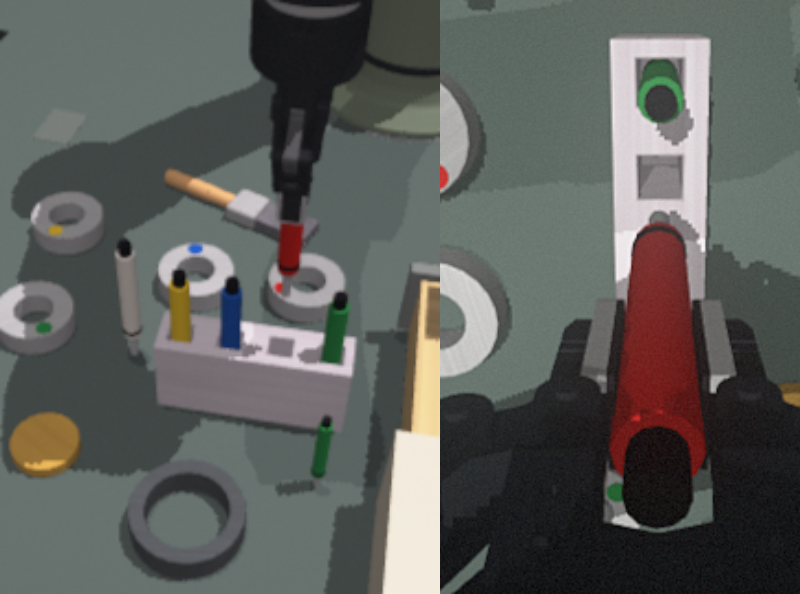

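Both pictures show the red pen held, its tip at wrist pixel (277,215) and the button around (277,364). It looks close to straight; I'll compare that with the projection.

```bash
cat >> h.py <<'E'
def toolpix(c,P):
    M=np.linalg.inv(c["tool_from_camera"]); q=c["intrinsics"]@(M@np.r_[P,1])[:3]; return (q[:2]/q[2]).round(1)
E
python3 - <<'E'
from h import *
s,c=pickle.load(open("w2.pkl","rb"))
for x in(-.004,0,.004): print(x,[toolpix(c,[x,0,z]) for z in(.091,.061,-.047,-.059)])
w=wcam(s,c)
g=cv2.imread("pics/w2.png"); cv2.imwrite("pics/t2.png",cv2.resize(g[195:255,247:307],(600,600),interpolation=cv2.INTER_CUBIC))
E
```

```text
-0.004 [array([277.7, 222. ]), array([277.8, 236.9]), array([278.1, 351.2]), array([278.2, 377.8])]
0 [array([277.7, 216.9]), array([277.8, 231.2]), array([278.1, 341.6]), array([278.2, 367.3])]
0.004 [array([277.7, 211.6]), array([277.8, 225.4]), array([278.2, 331.7]), array([278.2, 356.6])]
```

View pics/t2.png

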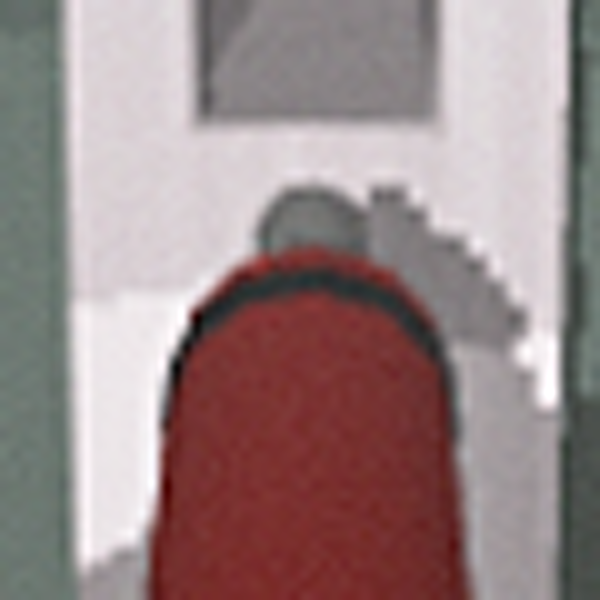

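```bash
cat >> h.py <<'E'
HUE={"red":[(0,8),(172,180)],"yellow":[(24,34)],"blue":[(106,122)],"green":[(50,80)]}
def dots(c,cam,exp,z=.026,rad=.09):
    """positions on plane z of small coloured blobs near expected positions"""
    h=cv2.cvtColor(c["color"],cv2.COLOR_RGB2HSV)
    for k,e in exp.items():
        m=np.zeros(h.shape[:2],np.uint8)
        for a,b in HUE[k]: m|=cv2.inRange(h,(a,110,80),(b,255,255))
        n,l,st,ce=cv2.connectedComponentsWithStats(m)
        out=[]
        for i in range(1,n):
            if 8<=st[i,4]<=400:
                q=onz("",ce[i],z,cam); 
                if np.linalg.norm(q[:2]-e)<rad: out.append((q[:2].round(4).tolist(),int(st[i,4])))
        print(k,e,out)
DOT={"red":(.479,-.062),"yellow":(.468,-.326),"blue":(.449,-.168),"green":(.607,-.276)}
E
python3 - <<'E'
from h import *
for n in("top","scene"):
    c=grab_frame(n); dots(c,c,DOT)
E
```

```text
red (0.479, -0.062) []
yellow (0.468, -0.326) [([0.4689, -0.3253], 26)]
blue (0.449, -0.168) []
green (0.607, -0.276) [([0.6072, -0.275], 21)]
red (0.479, -0.062) [([0.4156, -0.0666], 183), ([0.4585, -0.0572], 14), ([0.4817, -0.0629], 11)]
yellow (0.468, -0.326) []
blue (0.449, -0.168) [([0.4504, -0.1646], 20)]
green (0.607, -0.276) [([0.608, -0.2729], 22)]
```

Call:
{"name": "move_arm", "arguments": {
  "plan": [
    [[-0.084,-0.822,0,0,0,0,-1],[-0.084,-0.822,0,0,0,0,-1],[-0.084,-0.822,0,0,0,0,-1],[-0.084,-0.822,0,0,0,0,-1],[-0.084,-0.822,0,0,0,0,-1],[-0.084,-0.822,0,0,0,0,-1],[-0.084,-0.822,0,0,0,0,-1],[-0.084,-0.822,0,0,0,0,-1],[0,0,0,0,0,0,-1],[0,0,0,0,0,0,-1]]
  ]
}}

```text
clock: 9.4
position: [0.4787, -0.0611, 0.238]
tool_rot: [-3.141, -0.0, 1.682]
force: [0.3, 0.5, -1.1]
grip_width: 0.017
finger_force: 39.2
```

```bash
python3 - <<'E'
from h import *
rel([.479,-.061,.124]); s=observe(); c=grab_frame("wrist"); dots(c,wcam(s,c),DOT,rad=.05)
c=grab_frame("scene"); dots(c,c,DOT)
E
```

```text
t 9.4 p [ 0.4787 -0.0611  0.238 ] rpy [-3.1412e+00 -2.0000e-04  1.6821e+00] f [ 0.33  0.47 -1.14] w 0.017 ff 39.2
 shift [2.000e-03 1.600e-02 5.698e+00] 
red (0.479, -0.062) [([0.479, -0.0617], 160), ([0.4829, -0.1063], 35)]
yellow (0.468, -0.326) [([0.4721, -0.3284], 15)]
blue (0.449, -0.168) [([0.4459, -0.1666], 55)]
green (0.607, -0.276) []
red (0.479, -0.062) [([0.4809, -0.0592], 24)]
yellow (0.468, -0.326) []
blue (0.449, -0.168) [([0.4504, -0.1646], 20)]
green (0.607, -0.276) [([0.608, -0.2729], 22)]
```

Call:
{"name": "move_arm", "arguments": {
  "plan": [
    [[0,0,0.8,0,0,0,-1],[0,0,0.8,0,0,0,-1],[0,0,0.8,0,0,0,-1],[0,0,0.8,0,0,0,-1],[0,0,0.8,0,0,0,-1],[0,0,0.8,0,0,0,-1],[0,0,0.5,0,0,0,-1],[0,0,0.3,0,0,0,-1],[0,0,0.1,0,0,0,-1],[0,0,0,0,0,0,-1]]
  ]
}}

```text
clock: 10.5
position: [0.4789, -0.0609, 0.1244]
tool_rot: [3.141, -0.0, 1.682]
force: [0.4, 0.4, -1.4]
grip_width: 0.0169
finger_force: 39.2
```

Call:
{"name": "move_arm", "arguments": {
  "plan": [
    [[0,0,0.05,0,0,0,-1],[0,0,0.05,0,0,0,-1],[0,0,0.05,0,0,0,-1],[0,0,0.05,0,0,0,-1],[0,0,0.05,0,0,0,-1],[0,0,0,0,0,0,-1],[0,0,0,0,0,0,-1],[0,0,0,0,0,0,-1],[0,0,0,0,0,0,-1],[0,0,0,0,0,0,-1]]
  ]
}}

```text
clock: 11.5
position: [0.4788, -0.061, 0.1193]
tool_rot: [3.141, 0.0, 1.682]
force: [-1.2, 1.2, -0.3]
grip_width: 0.0167
finger_force: 39.2
```

Call:
{"name": "move_arm", "arguments": {
  "plan": [
    [[0,0,0.05,0,0,0,-1],[0,0,0,0,0,0,-1],[0,0,0,0,0,0,-1],[0,0,0.05,0,0,0,-1],[0,0,0,0,0,0,-1],[0,0,0,0,0,0,-1],[0,0,0,0,0,0,-1],[0,0,0,0,0,0,-1],[0,0,0,0,0,0,-1],[0,0,0,0,0,0,-1]]
  ]
}}

```text
clock: 12.5
position: [0.4787, -0.061, 0.1173]
tool_rot: [3.142, 0.0, 1.682]
force: [-0.4, 0.5, -1.7]
grip_width: 0.0165
finger_force: 39.2
```

Call:
{"name": "move_arm", "arguments": {
  "plan": [
    [[0,0,0.05,0,0,0,-1],[0,0,0,0,0,0,-1],[0,0,0,0,0,0,-1],[0,0,0,0,0,0,-1],[0,0,0,0,0,0,-1],[0,0,0,0,0,0,-1],[0,0,0,0,0,0,-1],[0,0,0,0,0,0,-1],[0,0,0,0,0,0,-1],[0,0,0,0,0,0,-1]]
  ]
}}

```text
clock: 13.5
position: [0.4792, -0.061, 0.1169]
tool_rot: [3.141, 0.0, 1.682]
force: [-2.0, 0.3, 12.7]
grip_width: 0.017
finger_force: 40.6
```

Call:
{"name": "move_arm", "arguments": {
  "plan": [
    [[0,0,-0.02,0,0,0,-1],[0,0,0,0,0,0,-1],[0,0,0,0,0,0,-1],[0,0,-0.1,0,0,0,-1],[0,0,-0.5,0,0,0,-1],[0,0,-1,0,0,0,-1],[0,0,-1,0,0,0,-1],[0,0,-1,0,0,0,-1],[0,0,-1,0,0,0,-1],[0,0,-0.8,0,0,0,-1]]
  ]
}}

```text
clock: 14.5
position: [0.4788, -0.0609, 0.2265]
tool_rot: [3.141, 0.0, 1.683]
force: [0.5, 0.6, -1.0]
grip_width: 0.0167
finger_force: 39.1
```

```bash
python3 - <<'E'
from h import *
# drawer frame in world: refine handle/face with scene cam
print(observe()["position"])
t=cv2.imread("pics/top0.png")
cv2.imwrite("pics/d0.png",cv2.resize(t[170:300,105:240],(800,770))[:, :][:600])
cv2.imwrite("pics/d0.png",cv2.resize(t[178:292,112:240],(672,598)))
E
```

```text
[ 0.47877675 -0.06091955  0.22645898]
```

View pics/d0.png

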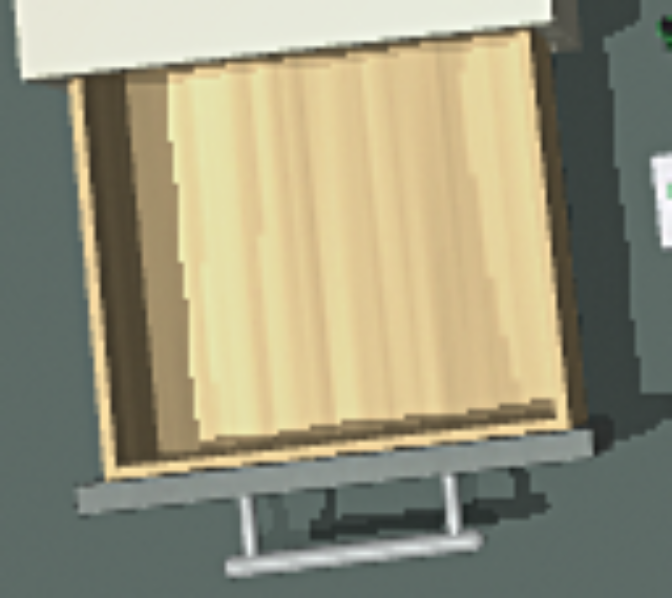

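The drawer crop shows floor front-left at (157,457) and the front floor line running to (555,408). The face top edge runs (78,490)-(592,432), and the handle (228,570)-(480,541).

```bash
python3 - <<'E'
from h import *
D=lambda u,v:(112+u/5.25-.4,178+v/5.25-.4)
for n,p,z in(("floor FL",(157,457),.022),("floor F right",(555,408),.022),("floor L back",(125,75),.022),("face outer L",(78,512),.097),("face outer R",(592,455),.097),("face inner L",(78,490),.097),("face inner R",(592,432),.097),("handle",(228,570),.073),("handle",(480,541),.073),("rightwall top inner F",(566,428),.088),("rightwall back",(530,32),.088),("leftwall top inner F",(118,467),.088),("leftwall back",(83,75),.088),("roof L",(22,80),.11),("roof R",(552,22),.11)):
    print(n,onz("top",D(*p),z).round(4))
E
```

```text
floor FL [0.4739 0.3003 0.022 ]
floor F right [0.4973 0.092  0.022 ]
floor L back [0.675  0.3187 0.022 ]
face outer L [0.4527 0.3138 0.097 ]
face outer R [0.4777 0.0633 0.097 ]
face inner L [0.4633 0.3139 0.097 ]
face inner R [0.4888 0.0633 0.097 ]
handle [0.421  0.2477 0.073 ]
handle [0.434  0.1223 0.073 ]
rightwall top inner F [0.4904 0.0772 0.088 ]
rightwall back [0.6869 0.0946 0.088 ]
leftwall top inner F [0.4736 0.2977 0.088 ]
leftwall back [0.6677 0.3167 0.088 ]
roof L [0.663  0.3383 0.11  ]
roof R [0.6888 0.0805 0.11  ]
```

```bash
cat >> h.py <<'E'
O=np.array([.483,.190,.022]); YD=.098; RD=R.from_euler("z",YD)
def DW(x,y,h): return O+RD.apply([x,y,h])
def tiltpose(tip,t,L=.091):
    rpy=[np.pi,-np.radians(t),YD]; z=R.from_euler("xyz",rpy).apply([0,0,1]); return tip-L*z,rpy
E
python3 - <<'E'
from h import *
p,r=tiltpose(DW(.185,.069,.02),45); print(p)
rel([p[0],p[1],.25],[np.pi,0,YD])
print(((R.from_euler("xyz",[np.pi,0,YD]).inv()*R.from_euler("xyz",r)).as_rotvec(degrees=True)/6).round(2))
E
```

```text
[0.59632319 0.27047403 0.10634672]
t 14.5 p [ 0.4788 -0.0609  0.2265] rpy [3.1407e+00 1.0000e-04 1.6826e+00] f [ 0.48  0.57 -1.02] w 0.0167 ff 39.1
 shift [15.811  7.69  -1.172] ('turn', array([ 8.0000e-03, -6.0000e-03,  1.5131e+01]))
[-0.   7.5  0. ]
```

Call:
{"name": "move_arm", "arguments": {
  "plan": [
    [[0.5,0.24,-0.2,0,0,0,-1],[0.82,0.4,-0.15,0,0,0,-1],[0.82,0.4,-0.15,0,0,0,-1],[0.82,0.4,-0.1,0,0,0,-1],[0.82,0.4,-0.1,0,0,0,-1],[0.82,0.4,-0.1,0,0,0,-1],[0.82,0.4,-0.1,0,0,0,-1],[0.82,0.4,-0.1,0,0,0,-1],[0.82,0.4,-0.1,0,0,0,-1],[0.82,0.4,-0.072,0,0,0,-1]]
  ]
}}

```text
clock: 15.5
position: [0.5374, 0.1058, 0.2479]
tool_rot: [-3.141, -0.0, 1.683]
force: [-0.3, -1.2, -0.7]
grip_width: 0.0168
finger_force: 39.2
```

Call:
{"name": "move_arm", "arguments": {
  "plan": [
    [[0.82,0.4,0,0,0,0,-1],[0.82,0.4,0,0,0,0,-1],[0.82,0.4,0,0,0,0,-1],[0.82,0.4,0,0,0,0,-1],[0.82,0.4,0,0,0,0,-1],[0.82,0.4,0,0,0,0,-1],[0.82,0.4,0,0,0,0,-1],[0.82,0.4,0,0,0,0,-1],[0.82,0.4,0,0,0,0,-1],[0.55,0.25,0,0,0,0,-1]]
  ]
}}

```text
clock: 16.5
position: [0.5959, 0.2725, 0.2475]
tool_rot: [-3.141, -0.001, 1.684]
force: [-0.8, -1.2, -0.9]
grip_width: 0.0168
finger_force: 39.2
```

Call:
{"name": "move_arm", "arguments": {
  "plan": [
    [[0,0,0,0,0,1,-1],[0,0,0,0,0,1,-1],[0,0,0,0,0,1,-1],[0,0,0,0,0,1,-1],[0,0,0,0,0,1,-1],[0,0,0,0,0,1,-1],[0,0,0,0,0,1,-1],[0,0,0,0,0,1,-1],[0,0,0,0,0,1,-1],[0,0,0,0,0,1,-1]]
  ]
}}

```text
clock: 17.5
position: [0.596, 0.2708, 0.2478]
tool_rot: [-3.141, 0.001, 0.631]
force: [0.2, -0.1, -0.8]
grip_width: 0.0171
finger_force: 39.2
```

Call:
{"name": "move_arm", "arguments": {
  "plan": [
    [[0,0,0,0,0,1,-1],[0,0,0,0,0,1,-1],[0,0,0,0,0,1,-1],[0,0,0,0,0,1,-1],[0,0,0,0,0,1,-1],[0,0,0,0,0,0.13,-1],[0,0,0,0,0,0,-1],[0,0,0,0,0,0,-1],[0,0,0,0,0,0,-1],[0,0,0,0,0,0,-1]]
  ]
}}

```text
clock: 18.5
position: [0.5964, 0.2703, 0.2481]
tool_rot: [-3.142, 0.0, 0.099]
force: [0.9, -0.4, -1.3]
grip_width: 0.0167
finger_force: 39.2
```

Call:
{"name": "move_arm", "arguments": {
  "plan": [
    [[0,0,0,0,0.75,0,-1],[0,0,0,0,0.75,0,-1],[0,0,0,0,0.75,0,-1],[0,0,0,0,0.75,0,-1],[0,0,0,0,0.75,0,-1],[0,0,0,0,0.75,0,-1],[0,0,0,0,0.75,0,-1],[0,0,0,0,0.75,0,-1],[0,0,0,0,0.75,0,-1],[0,0,0,0,0.75,0,-1]]
  ]
}}

```text
clock: 19.5
position: [0.5972, 0.2715, 0.2451]
tool_rot: [3.132, -0.648, 0.101]
force: [0.9, 0.5, -2.5]
grip_width: 0.0168
finger_force: 39.2
```

```bash
python3 - <<'E'
from h import *
p,r=tiltpose(DW(.185,.069,.02),45)
rel(p,r); print(observe()["qpos"].round(2))
a=save("scene","pics/s3.png");save("top","pics/t3.png")
A=cv2.imread("pics/s3.png")[60:400,260:560];B=cv2.imread("pics/t3.png")[150:320,90:260]
cv2.imwrite("pics/m3.png",np.hstack([cv2.resize(A,(400,453)),cv2.resize(B,(400,453))]))
E
```

```text
t 19.5 p [0.5972 0.2715 0.2451] rpy [ 3.1318 -0.6479  0.1006] f [ 0.94  0.47 -2.51] w 0.0168 ff 39.2
 shift [-4.228 -0.008  5.501] ('turn', array([0.078, 1.313, 0.025]))
[-1.2   0.44  0.66  2.06  0.41  0.18 -2.52]
```

View pics/m3.png

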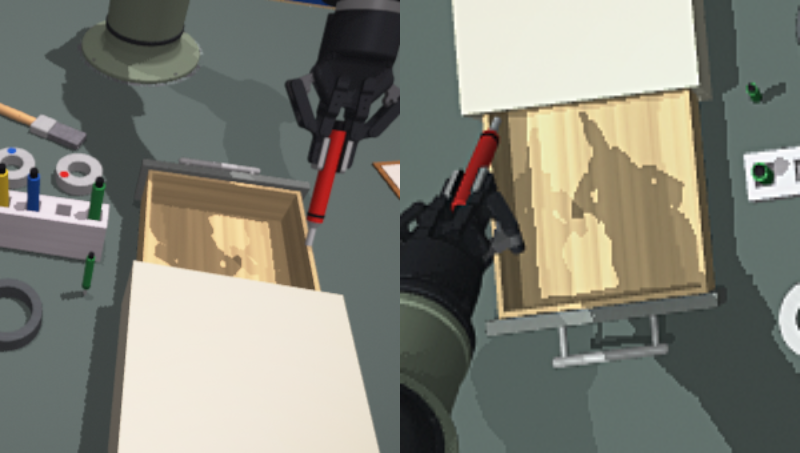

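The picture shows the red pen held over the drawer's left edge, tilted. q6 and q7 are at their limits in this yaw, so I'll untilt and use the half-turned yaw instead.

Call:
{"name": "move_arm", "arguments": {
  "plan": [
    [[0,0,0,0,-0.6,0,-1],[0,0,0,0,-0.8,0,-1],[0,0,0,0,-0.8,0,-1],[0,0,0,0,-0.8,0,-1],[0,0,0,0,-0.8,0,-1],[0,0,0,0,-0.8,0,-1],[0,0,0,0,-0.8,0,-1],[0,0,0,0,-0.8,0,-1],[0,0,0,0,0,0,-1],[0,0,0,0,0,0,-1]]
  ]
}}

```text
clock: 20.6
position: [0.5979, 0.2709, 0.2446]
tool_rot: [3.134, -0.004, 0.093]
force: [-1.0, -0.1, -1.5]
grip_width: 0.017
finger_force: 39.3
```

```bash
python3 - <<'E'
from h import *
p,r=tiltpose(DW(.185,.069,.02),35)
rel([p[0],p[1],.25],[np.pi,0,YD+np.pi]); print(observe()["qpos"].round(2))
E
```

```text
t 20.6 p [0.5979 0.2709 0.2446] rpy [ 3.1343 -0.0044  0.0932] f [-1.   -0.06 -1.54] w 0.017 ff 39.3
 shift [ 0.528  0.013 -0.266] ('turn', array([-0.066, -0.11 , 29.954]))
[-0.58  0.56  0.1   1.5  -0.05  1.08 -1.95]
```

Call:
{"name": "move_arm", "arguments": {
  "plan": [
    [[0.53,0,-0.27,-0.066,0.05,0,-1],[0,0,0,0,0,-1,-1],[0,0,0,0,0,-1,-1],[0,0,0,0,0,-1,-1],[0,0,0,0,0,-1,-1],[0,0,0,0,0,-1,-1],[0,0,0,0,0,-1,-1],[0,0,0,0,0,-1,-1],[0,0,0,0,0,-1,-1],[0,0,0,0,0,-1,-1]]
  ]
}}

```text
clock: 21.6
position: [0.6074, 0.2731, 0.2507]
tool_rot: [3.124, 0.006, 1.042]
force: [-1.0, 0.4, -1.0]
grip_width: 0.0169
finger_force: 39.3
```

Call:
{"name": "move_arm", "arguments": {
  "plan": [
    [[0,0,0,0,0,-1,-1],[0,0,0,0,0,-1,-1],[0,0,0,0,0,-1,-1],[0,0,0,0,0,-1,-1],[0,0,0,0,0,-1,-1],[0,0,0,0,0,-1,-1],[0,0,0,0,0,-1,-1],[0,0,0,0,0,-1,-1],[0,0,0,0,0,-1,-1],[0,0,0,0,0,-1,-1]]
  ]
}}

```text
clock: 22.6
position: [0.6075, 0.2731, 0.2508]
tool_rot: [3.137, 0.018, 2.089]
force: [0.6, 0.8, -1.1]
grip_width: 0.0169
finger_force: 39.3
```

Call:
{"name": "move_arm", "arguments": {
  "plan": [
    [[0,0,0,0,0,-1,-1],[0,0,0,0,0,-1,-1],[0,0,0,0,0,-1,-1],[0,0,0,0,0,-1,-1],[0,0,0,0,0,-1,-1],[0,0,0,0,0,-1,-1],[0,0,0,0,0,-1,-1],[0,0,0,0,0,-1,-1],[0,0,0,0,0,-1,-1],[0,0,0,0,0,-1,-1]]
  ]
}}

```text
clock: 23.6
position: [0.6075, 0.2732, 0.2509]
tool_rot: [-3.128, 0.013, 3.137]
force: [0.9, 0.4, -1.5]
grip_width: 0.0169
finger_force: 39.3
```

Call:
{"name": "move_arm", "arguments": {
  "plan": [
    [[0,0,0,0,0,-1,-1],[0,0,0,0,-0.73,0,-1],[0,0,0,0,-0.73,0,-1],[0,0,0,0,-0.73,0,-1],[0,0,0,0,-0.73,0,-1],[0,0,0,0,-0.73,0,-1],[0,0,0,0,-0.73,0,-1],[0,0,0,0,-0.73,0,-1],[0,0,0,0,-0.73,0,-1],[0,0,0,0,0,0,-1]]
  ]
}}

```text
clock: 24.6
position: [0.6055, 0.2738, 0.2502]
tool_rot: [-3.123, 0.622, -3.032]
force: [-0.7, -0.1, -1.0]
grip_width: 0.0174
finger_force: 39.3
```

```bash
cat >> h.py <<'E'
def tiltpose(tip,t,L=.091):
    rpy=[np.pi,np.radians(t),YD+np.pi]; z=R.from_euler("xyz",rpy).apply([0,0,1]); return tip-L*z,rpy
E
python3 - <<'E'
from h import *
p,r=tiltpose(DW(.185,.069,.02),35)
print(p); rel(p,r); print(observe()["qpos"].round(2))
E
```

```text
[0.60841615 0.27166295 0.11654284]
t 24.6 p [0.6055 0.2738 0.2502] rpy [-3.1231  0.6221 -3.0323] f [-0.73 -0.1  -1.03] w 0.0174 ff 39.3
 shift [ 3.786 -0.021  5.509] ('turn', array([-0.114,  0.108,  0.087]))
[-0.41  0.38 -0.34  1.98  1.11  0.53  0.06]
```

Call:
{"name": "move_arm", "arguments": {
  "plan": [
    [[0,0,0,-0.057,-0.78,0.043,-1],[0,0,0,-0.057,-0.78,0.043,-1],[0.4,-0.017,0.35,0,0,0,-1],[0.84,-0.017,0.73,0,0,0,-1],[0.84,-0.017,0.73,0,0,0,-1],[0.84,-0.017,0.73,0,0,0,-1],[0.84,-0.017,0.73,0,0,0,-1],[0.84,-0.017,0.73,0,0,0,-1],[0.82,-0.017,0.75,0,0,0,-1],[0,0,0,0,0,0,-1]]
  ]
}}

```text
clock: 25.6
position: [0.5939, 0.2654, 0.1043]
tool_rot: [-3.127, 0.744, -3.042]
force: [-0.5, 0.3, -1.1]
grip_width: 0.0169
finger_force: 39.3
```

```bash
python3 - <<'E'
from h import *
p,r=tiltpose(DW(.185,.069,.005),45)
print(p); rel(p,r); print(observe()["qpos"].round(2))
save("scene","pics/s4.png");save("top","pics/t4.png")
A=cv2.imread("pics/s4.png")[60:400,260:560];B=cv2.imread("pics/t4.png")[150:320,90:260]
cv2.imwrite("pics/m4.png",np.hstack([cv2.resize(A,(400,453)),cv2.resize(B,(400,453))]))
E
```

```text
[0.59632319 0.27047403 0.09134672]
t 25.6 p [0.5939 0.2654 0.1043] rpy [-3.1271  0.7437 -3.0421] f [-0.5   0.27 -1.14] w 0.0169 ff 39.3
 shift [0.331 0.251 0.573] ('turn', array([-0.129, -0.398,  0.013]))
[-0.47  0.65 -0.33  2.18  2.07  0.67 -0.96]
```

View pics/m4.png

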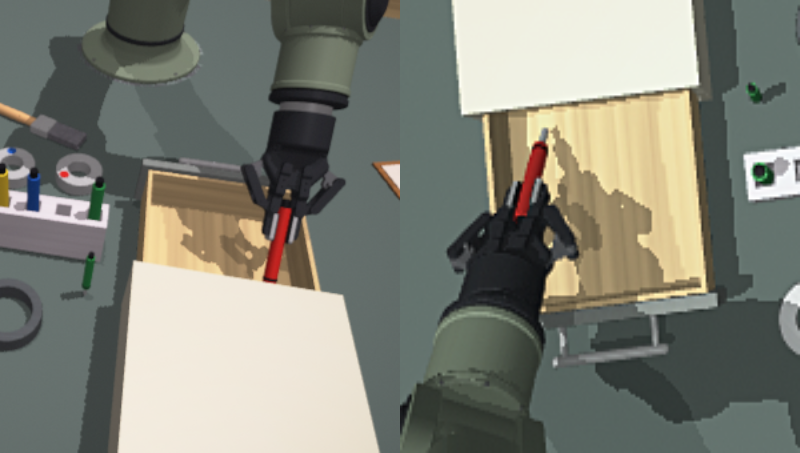

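The pen is over the left part of the drawer at about 45°, tip near floor height. The knuckles are wide, so I'll use slots at ±54 and ±18 mm across. Next I'll work out the lay-down path.

```bash
cat >> h.py <<'E'
def lay(y,n=18,x0=.185,drag=.02,L=.110,t0=45):
    """rows: first row set brings the present pose to the start (tip 6 mm above floor), then lays down"""
    P=[];
    for i in range(n+1):
        u=i/n; e=np.radians(90-t0+(9-90+t0)*u); t=t0*(1-u)
        h=max(.003+L*np.sin(e),.0205); g=DW(x0-L*np.cos(e)-drag*min(1,2*u),y,h)
        rpy=[np.pi,np.radians(t),YD+np.pi]; Q=R.from_euler("xyz",rpy); P.append((g+Q.apply([0,0,.019]),Q))
    s=observe(); Q0=R.from_euler("xyz",s["tool_rot"])
    print("start z",P[0][0].round(4),"end",P[-1][0].round(4)); st=P[0][0]+[0,0,.006]
    print("to start: turn",((Q0.inv()*P[0][1]).as_rotvec(degrees=True)/6).round(3),"shift(after turn)",(P[0][1].inv().apply(st-s["position"])/.02).round(3))
    print("down 6mm",(P[0][1].inv().apply([0,0,-.006])/.02).round(3))
    for (a,A),(b,B) in zip(P,P[1:]): print("  ",(A.inv().apply(b-a)/.02).round(2),((A.inv()*B).as_rotvec(degrees=True)/6).round(2))
E
python3 -c "
from h import *
lay(.054)"
```

```text
start z [0.5978 0.2555 0.0893] end [0.5338 0.2493 0.0235]
to start: turn [-0.121 -0.364  0.002] shift(after turn) [ 0.355 -0.533  0.478]
down 6mm [ 0.212 -0.     0.212]
   [ 0.31  0.   -0.08] [ 0.    0.42 -0.  ]
   [ 0.31 -0.   -0.06] [ 0.    0.42 -0.  ]
   [ 0.32  0.   -0.04] [0.   0.42 0.  ]
   [ 0.32 -0.   -0.02] [0.   0.42 0.  ]
   [ 0.31  0.   -0.  ] [0.   0.42 0.  ]
   [ 0.31 -0.    0.02] [-0.    0.42  0.  ]
   [0.31 0.   0.03] [0.   0.42 0.  ]
   [0.3  0.   0.05] [-0.    0.42  0.  ]
   [ 0.3  -0.    0.07] [0.   0.42 0.  ]
   [0.19 0.   0.13] [-0.    0.42 -0.  ]
   [ 0.17 -0.    0.14] [0.   0.42 0.  ]
   [0.16 0.   0.15] [-0.    0.42 -0.  ]
   [ 0.15 -0.    0.16] [0.   0.42 0.  ]
   [0.14 0.   0.16] [ 0.    0.42 -0.  ]
   [0.13 0.   0.17] [0.   0.42 0.  ]
   [ 0.11 -0.    0.18] [0.   0.42 0.  ]
   [0.1  0.   0.18] [-0.    0.42  0.  ]
   [ 0.08 -0.    0.17] [0.   0.42 0.  ]
```

Call:
{"name": "move_arm", "arguments": {
  "plan": [
    [[0,0,0,-0.12,-0.36,0,-1],[0.12,-0.18,0.16,0,0,0,-1],[0.12,-0.18,0.16,0,0,0,-1],[0.12,-0.18,0.16,0,0,0,-1],[0,0,0,0,0,0,-1],[0.07,0,0.07,0,0,0,-1],[0.07,0,0.07,0,0,0,-1],[0.07,0,0.07,0,0,0,-1],[0,0,0,0,0,0,-1],[0,0,0,0,0,0,-1]]
  ],
  "grip_force": 20
}}

```text
clock: 26.7
position: [0.5975, 0.2558, 0.0888]
tool_rot: [3.141, 0.786, -3.043]
force: [-0.8, 0.2, 0.7]
grip_width: 0.0169
finger_force: 39.4
```

Call:
{"name": "move_arm", "arguments": {
  "plan": [
    [[0.31,0,-0.08,0,0.42,0,-1],[0.31,0,-0.06,0,0.42,0,-1],[0.32,0,-0.04,0,0.42,0,-1],[0.32,0,-0.02,0,0.42,0,-1],[0,0,0,0,0,0,-1],[0,0,0,0,0,0,-1],[0,0,0,0,0,0,-1],[0,0,0,0,0,0,-1],[0,0,0,0,0,0,-1],[0,0,0,0,0,0,-1]]
  ]
}}

```text
clock: 27.7
position: [0.5759, 0.2536, 0.0751]
tool_rot: [3.141, 0.61, -3.043]
force: [-2.0, 0.5, 4.6]
grip_width: 0.0173
finger_force: 40.6
```

```bash
python3 - <<'E'
from h import *
rel([0,0,0]); print(observe()["qpos"].round(2))
save("scene","pics/s5.png");save("top","pics/t5.png")
s=observe();save("wrist","pics/w5.png")
A=cv2.imread("pics/w5.png");B=cv2.imread("pics/t5.png")[150:320,90:260]
cv2.imwrite("pics/m5.png",np.hstack([cv2.resize(A[100:420,140:420],(396,453)),cv2.resize(B,(400,453))]))
E
```

```text
t 27.7 p [0.5759 0.2536 0.0751] rpy [ 3.1409  0.6098 -3.0432] f [-1.98  0.47  4.64] w 0.0173 ff 40.6
 shift [ 26.661  -9.779 -14.055] 
[-0.46  0.65 -0.28  2.17  1.99  0.51 -0.87]
```

View pics/m5.png

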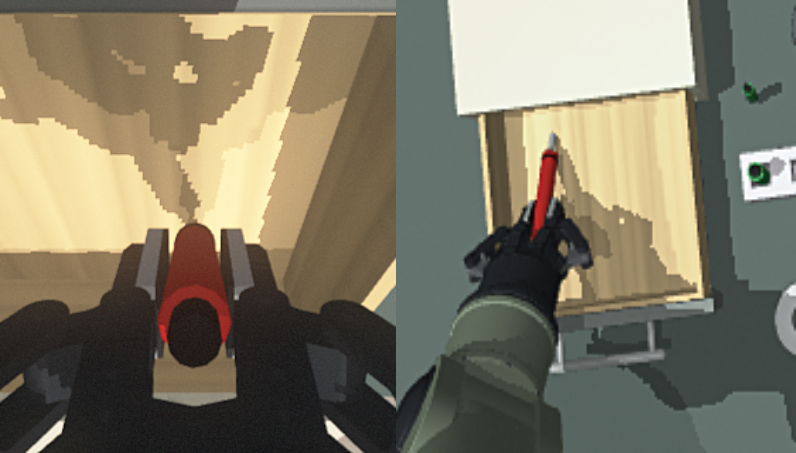

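Call:
{"name": "move_arm", "arguments": {
  "plan": [
    [[0.31,0,0,0,0.42,0,-1],[0.31,0,0.02,0,0.42,0,-1],[0.31,0,0.03,0,0.42,0,-1],[0.3,0,0.05,0,0.42,0,-1],[0.3,0,0.07,0,0.42,0,-1],[0.19,0,0.13,0,0.42,0,-1],[0,0,0,0,0,0,-1],[0,0,0,0,0,0,-1],[0,0,0,0,0,0,-1],[0,0,0,0,0,0,-1]]
  ]
}}

```text
clock: 28.85
position: [0.5487, 0.2506, 0.053]
tool_rot: [-3.142, 0.347, -3.043]
force: [0.9, 0.0, 1.1]
grip_width: 0.017
finger_force: 41.0
```

Call:
{"name": "move_arm", "arguments": {
  "plan": [
    [[0.17,0,0.14,0,0.42,0,-1],[0.16,0,0.15,0,0.42,0,-1],[0.15,0,0.16,0,0.42,0,-1],[0.14,0,0.16,0,0.42,0,-1],[0.13,0,0.17,0,0.42,0,-1],[0.11,0,0.18,0,0.42,0,-1],[0,0,0,0,0,0,-1],[0,0,0,0,0,0,-1],[0,0,0,0,0,0,-1],[0,0,0,0,0,0,-1]]
  ]
}}

```text
clock: 29.85
position: [0.5364, 0.2496, 0.0304]
tool_rot: [-3.141, 0.084, -3.042]
force: [0.2, -0.3, 0.6]
grip_width: 0.0171
finger_force: 34.8
```

```bash
python3 - <<'E'
from h import *
rel([0.5338, 0.2493 ,0.0235],[np.pi,0,YD+np.pi]); print(observe()["qpos"].round(2))
save("scene","pics/s6.png");save("top","pics/t6.png")
A=cv2.imread("pics/s6.png")[60:400,260:560];B=cv2.imread("pics/t6.png")[150:320,90:260]
cv2.imwrite("pics/m6.png",np.hstack([cv2.resize(A,(400,453)),cv2.resize(B,(400,453))]))
E
```

```text
t 29.85 p [0.5364 0.2496 0.0304] rpy [-3.1414  0.084  -3.0425] f [ 0.24 -0.32  0.59] w 0.0171 ff 34.8
 shift [ 0.159 -0.003  0.334] ('turn', array([-0.002,  0.802,  0.011]))
[-0.2   0.77 -0.51  1.87  0.71  0.62  0.51]
```

View pics/m6.png

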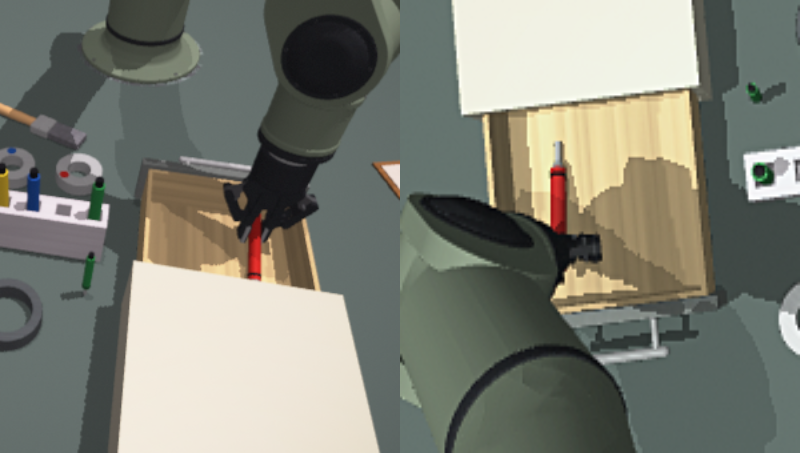

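The pen is nearly flat and the fingers are near the floor. I'll finish lowering, open gently and lift.

Call:
{"name": "move_arm", "arguments": {
  "plan": [
    [[0.08,0,0.17,0,0.4,0,-1],[0.08,0,0.17,0,0.4,0,-1],[0,0,0,0,0,0,-1],[0,0,0,0,0,0,-0.58],[0,0,0,0,0,0,-0.56],[0,0,0,0,0,0,-0.54],[0,0,0,0,0,0,-0.5],[0,0,0,0,0,0,-0.45],[0,0,0,0,0,0,-0.4],[0,0,0,0,0,0,-0.36]]
  ]
}}

```text
clock: 30.95
position: [0.5338, 0.2493, 0.0233]
tool_rot: [3.141, -0.001, -3.043]
force: [-0.0, -0.4, 0.2]
grip_width: 0.027
finger_force: 0.0
```

Call:
{"name": "move_arm", "arguments": {
  "plan": [
    [[0,0,0,0,0,0,-0.33],[0,0,0,0,0,0,-0.33],[0,0,-0.2,0,0,0,-0.33],[0,0,-0.3,0,0,0,-0.33],[0,0,-0.5,0,0,0,-0.33],[0,0,-0.8,0,0,0,-0.33],[0,0,-1,0,0,0,-0.33],[0,0,-1,0,0,0,-0.33],[0,0,-1,0,0,0,-0.33],[0,0,-1,0,0,0,-0.33]]
  ]
}}

```text
clock: 31.95
position: [0.5339, 0.2493, 0.1414]
tool_rot: [3.141, 0.0, -3.043]
force: [0.7, -0.7, 0.7]
grip_width: 0.0287
finger_force: 0.0
```

```bash
python3 - <<'E'
from h import *
rel([.6185,-.1225,.27],[np.pi,0,1.682]); print(observe()["qpos"].round(2))
c=save("scene","pics/s7.png"); dots(c,c,DOT); c=save("top","pics/t7.png"); dots(c,c,DOT)
# wrist view of red pen in the drawer
s=observe(); c=save("wrist","pics/w7.png"); w=wcam(s,c)
h=cv2.cvtColor(c["color"],cv2.COLOR_RGB2HSV); m=cv2.inRange(h,(0,150,60),(8,255,255))|cv2.inRange(h,(172,150,60),(180,255,255))
ys,xs=np.nonzero(m); print(len(xs))
pts=np.array([onz("",p,.031,w) for p in zip(xs[::20],ys[::20])]); q=RD.inv().apply(pts-O); print(q.min(0),q.max(0),q.mean(0))
E
```

```text
t 31.95 p [0.5339 0.2493 0.1414] rpy [ 3.1409  0.     -3.0428] f [ 0.71 -0.73  0.68] w 0.0287 ff 0.0
 shift [ -2.375 -18.914  -6.441] ('turn', array([ 6.0000e-03, -5.0000e-03,  1.4881e+01]))
[-0.08  0.65 -0.67  1.75  0.5   0.91  0.71]
red (0.479, -0.062) [([0.4809, -0.0592], 24)]
yellow (0.468, -0.326) [([0.4702, -0.3228], 20)]
blue (0.449, -0.168) [([0.4504, -0.1646], 20)]
green (0.607, -0.276) [([0.608, -0.2729], 22)]
red (0.479, -0.062) [([0.4794, -0.0613], 24)]
yellow (0.468, -0.326) [([0.4689, -0.3253], 26)]
blue (0.449, -0.168) [([0.45, -0.1676], 24)]
green (0.607, -0.276) [([0.6072, -0.275], 21)]
2580
[0.02836976 0.04460821 0.009     ] [0.13986283 0.0617806  0.009     ] [0.07953814 0.05200732 0.009     ]
```

Call:
{"name": "move_arm", "arguments": {
  "plan": [
    [[0,0,-1,0,0,0,-0.33],[0,0,-1,0,0,0,0],[0,0,-1,0,0,0,1],[0,0,-1,0,0,0,1],[-0.119,-0.946,-0.122,0,0,0,1],[-0.119,-0.946,-0.122,0,0,0,1],[-0.119,-0.946,-0.122,0,0,0,1],[-0.119,-0.946,-0.122,0,0,0,1],[-0.119,-0.946,-0.122,0,0,0,1],[-0.119,-0.946,-0.122,0,0,0,1]]
  ]
}}

```text
clock: 33.1
position: [0.5592, 0.1368, 0.2338]
tool_rot: [3.141, -0.001, -3.043]
force: [0.1, 0.4, 0.4]
grip_width: 0.0855
finger_force: 0.0
```

Call:
{"name": "move_arm", "arguments": {
  "plan": [
    [[-0.119,-0.946,-0.122,0,0,0,1],[-0.119,-0.946,-0.122,0,0,0,1],[-0.119,-0.946,-0.122,0,0,0,1],[-0.119,-0.946,-0.122,0,0,0,1],[-0.119,-0.946,-0.122,0,0,0,1],[-0.119,-0.946,-0.122,0,0,0,1],[-0.119,-0.946,-0.122,0,0,0,1],[-0.119,-0.946,-0.122,0,0,0,1],[-0.119,-0.946,-0.122,0,0,0,1],[-0.119,-0.946,-0.122,0,0,0,1]]
  ]
}}

```text
clock: 34.1
position: [0.6015, -0.049, 0.2581]
tool_rot: [3.141, -0.001, -3.043]
force: [0.1, 0.2, 0.5]
grip_width: 0.0855
finger_force: 0.0
```

Call:
{"name": "move_arm", "arguments": {
  "plan": [
    [[-0.119,-0.946,-0.122,0,0,0,1],[-0.119,-0.946,-0.122,0,0,0,1],[-0.119,-0.946,-0.122,0,0,0,1],[-0.119,-0.946,-0.122,0,0,0,1],[0,0,0,0,0,1,1],[0,0,0,0,0,1,1],[0,0,0,0,0,1,1],[0,0,0,0,0,1,1],[0,0,0,0,0,1,1],[0,0,0,0,0,1,1]]
  ]
}}

```text
clock: 35.1
position: [0.6183, -0.1226, 0.2676]
tool_rot: [-3.141, -0.002, 2.608]
force: [0.1, -1.2, -0.1]
grip_width: 0.0855
finger_force: 0.0
```

Call:
{"name": "move_arm", "arguments": {
  "plan": [
    [[0,0,0,0,0,1,1],[0,0,0,0,0,1,1],[0,0,0,0,0,1,1],[0,0,0,0,0,1,1],[0,0,0,0,0,1,1],[0,0,0,0,0,1,1],[0,0,0,0,0,1,1],[0,0,0,0,0,1,1],[0,0,0,0,0,0.88,1],[0,0,0,0,0,0,1]]
  ]
}}

```text
clock: 36.1
position: [0.6184, -0.1224, 0.2677]
tool_rot: [-3.14, -0.001, 1.681]
force: [0.5, -0.3, 0.1]
grip_width: 0.0853
finger_force: 0.0
```

```bash
python3 - <<'E'
from h import *
rel([.6186,-.1235,.098],[np.pi,0,1.682]); print(observe()["qpos"].round(2))
s=observe(); c=save("wrist","pics/w8.png")
print([toolpix(c,P) for P in((0,0,.11),(.006,0,.11))])
A=cv2.imread("pics/w8.png"); cv2.imwrite("pics/m8.png",cv2.resize(A[130:330,180:380],(600,600)))
E
```

```text
t 36.1 p [ 0.6184 -0.1224  0.2677] rpy [-3.1402e+00 -5.0000e-04  1.6806e+00] f [ 0.51 -0.27  0.05] w 0.0853 ff 0.0
 shift [-0.06   0.016  8.485] ('turn', array([-0.013, -0.005, -0.014]))
[ 0.32  0.51 -0.32  1.53  0.17  1.13  0.07]
[array([277.7, 209.4]), array([277.7, 202. ])]
```

Call:
{"name": "move_arm", "arguments": {
  "plan": [
    [[-0.06,0.01,0.85,0,0,0,1],[0,0,0.85,0,0,0,1],[0,0,0.85,0,0,0,1],[0,0,0.85,0,0,0,1],[0,0,0.85,0,0,0,1],[0,0,0.85,0,0,0,1],[0,0,0.85,0,0,0,1],[0,0,0.85,0,0,0,1],[0,0,0.85,0,0,0,1],[0,0,0.83,0,0,0,1]]
  ],
  "grip_force": 40
}}

```text
clock: 37.15
position: [0.6186, -0.1237, 0.0974]
tool_rot: [-3.141, -0.001, 1.685]
force: [0.1, -0.2, 0.3]
grip_width: 0.0853
finger_force: 0.0
```

Call:
{"name": "move_arm", "arguments": {
  "plan": [
    [[0,0,0,0,0,0,0.3],[0,0,0,0,0,0,0],[0,0,0,0,0,0,-0.3],[0,0,0,0,0,0,-0.6],[0,0,0,0,0,0,-0.8],[0,0,0,0,0,0,-1],[0,0,0,0,0,0,-1],[0,0,0,0,0,0,-1],[0,0,0,0,0,0,-1],[0,0,0,0,0,0,-1]]
  ]
}}

```text
clock: 38.15
position: [0.6193, -0.1238, 0.099]
tool_rot: [3.141, -0.0, 1.682]
force: [-1.1, 0.3, 7.3]
grip_width: 0.0175
finger_force: 39.0
```

Call:
{"name": "move_arm", "arguments": {
  "plan": [
    [[0,0,0,0,0,0,-1],[0,0,-0.2,0,0,0,-1],[0,0,-0.6,0,0,0,-1],[0,0,-1,0,0,0,-1],[0,0,-1,0,0,0,-1],[0,0,-1,0,0,0,-1],[0,0,-1,0,0,0,-1],[0,0,-1,0,0,0,-1],[0,0,-1,0,0,0,-1],[0,0,-1,0,0,0,-1]]
  ]
}}

```text
clock: 39.15
position: [0.6188, -0.1238, 0.2561]
tool_rot: [-3.141, -0.0, 1.682]
force: [-0.3, -0.2, -0.3]
grip_width: 0.0172
finger_force: 39.0
```

```bash
python3 - <<'E'
from h import *
s=observe(); c=save("wrist","pics/w9.png"); w=wcam(s,c); dots(c,w,DOT)
c2=grab_frame("scene"); dots(c2,c2,DOT); c2=grab_frame("top"); dots(c2,c2,DOT)
rel([.4685,-.3255,.255],[np.pi,0,1.682])
g=cv2.imread("pics/w9.png"); print([toolpix(c,[x,0,.091]) for x in(-.004,0,.004)])
cv2.imwrite("pics/t9.png",np.hstack([cv2.resize(g[180:270,232:322],(390,390),interpolation=cv2.INTER_CUBIC),cv2.resize(g[180:420,180:380],(325,390))]))
E
```

```text
red (0.479, -0.062) [([0.478, -0.0615], 183)]
yellow (0.468, -0.326) []
blue (0.449, -0.168) [([0.4482, -0.1677], 134)]
green (0.607, -0.276) []
red (0.479, -0.062) [([0.4809, -0.0592], 24)]
yellow (0.468, -0.326) []
blue (0.449, -0.168) [([0.4504, -0.1646], 20)]
green (0.607, -0.276) [([0.608, -0.2729], 22)]
red (0.479, -0.062) [([0.4794, -0.0613], 24)]
yellow (0.468, -0.326) []
blue (0.449, -0.168) []
green (0.607, -0.276) []
t 39.3 p [ 0.6193 -0.1238  0.256 ] rpy [3.140e+00 3.000e-04 1.682e+00] f [-0.12  0.59 -1.98] w 0.0168 ff 39.0
 shift [-9.184 -8.614  0.04 ] ('turn', array([ 0.015,  0.002, -0.   ]))
[array([277.7, 222. ]), array([277.7, 216.9]), array([277.7, 211.6])]
```

View pics/t9.png

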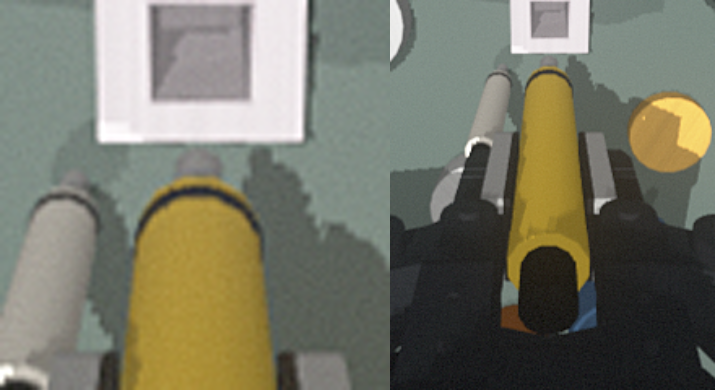

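Call:
{"name": "move_arm", "arguments": {
  "plan": [
    [[0,0,-1,0,0,0,-1],[-0.5,-0.46,0,0,0,0,-1],[-0.96,-0.905,0,0,0,0,-1],[-0.96,-0.905,0,0,0,0,-1],[-0.96,-0.905,0,0,0,0,-1],[-0.96,-0.905,0,0,0,0,-1],[-0.96,-0.905,0,0,0,0,-1],[-0.96,-0.905,0,0,0,0,-1],[-0.96,-0.905,0,0,0,0,-1],[-0.96,-0.905,0,0,0,0,-1]]
  ]
}}

```text
clock: 40.3
position: [0.4823, -0.3046, 0.2734]
tool_rot: [-3.14, -0.001, 1.682]
force: [0.8, -0.6, -0.9]
grip_width: 0.017
finger_force: 39.1
```

Call:
{"name": "move_arm", "arguments": {
  "plan": [
    [[-0.95,-0.905,0,0,0,0,-1],[0,0,1,0,0,0,-1],[0,0,1,0,0,0,-1],[0,0,0,0,0,0,-1],[0,0,0,0,0,0,-1],[0,0,0,0,0,0,-1],[0,0,0,0,0,0,-1],[0,0,0,0,0,0,-1],[0,0,0,0,0,0,-1],[0,0,0,0,0,0,-1]]
  ]
}}

```text
clock: 41.3
position: [0.4682, -0.3244, 0.2345]
tool_rot: [-3.141, -0.0, 1.682]
force: [-0.7, -0.7, -1.6]
grip_width: 0.0173
finger_force: 39.1
```

```bash
python3 - <<'E'
from h import *
s=observe(); c=save("wrist","pics/w10.png"); w=wcam(s,c); dots(c,w,DOT)
c2=grab_frame("scene"); dots(c2,c2,DOT); c2=grab_frame("top"); dots(c2,c2,DOT)
rel([.4688,-.3245,.1185],[np.pi,0,1.682])
E
```

```text
red (0.479, -0.062) []
yellow (0.468, -0.326) [([0.4681, -0.3259], 162)]
blue (0.449, -0.168) [([0.4494, -0.1666], 239)]
green (0.607, -0.276) [([0.607, -0.2756], 170)]
red (0.479, -0.062) [([0.4809, -0.0592], 24)]
yellow (0.468, -0.326) [([0.4694, -0.3226], 11)]
blue (0.449, -0.168) [([0.4504, -0.1646], 20)]
green (0.607, -0.276) [([0.608, -0.2729], 22)]
red (0.479, -0.062) [([0.4794, -0.0613], 24)]
yellow (0.468, -0.326) [([0.4691, -0.3256], 27), ([0.4519, -0.3725], 59)]
blue (0.449, -0.168) [([0.4498, -0.1674], 23)]
green (0.607, -0.276) [([0.6072, -0.275], 21)]
t 41.45 p [ 0.4682 -0.3244  0.2344] rpy [-3.1409e+00 -4.0000e-04  1.6820e+00] f [-0.01  0.41 -1.09] w 0.0171 ff 39.1
 shift [-0.013  0.034  5.793] ('turn', array([-0.007, -0.004, -0.   ]))
```

Call:
{"name": "move_arm", "arguments": {
  "plan": [
    [[0,0,0.8,0,0,0,-1],[0,0,0.8,0,0,0,-1],[0,0,0.8,0,0,0,-1],[0,0,0.8,0,0,0,-1],[0,0,0.8,0,0,0,-1],[0,0,0.8,0,0,0,-1],[0,0,0.5,0,0,0,-1],[0,0,0.3,0,0,0,-1],[0,0,0.14,0,0,0,-1],[0,0,0.05,0,0,0,-1]]
  ]
}}

```text
clock: 42.45
position: [0.4682, -0.3244, 0.1187]
tool_rot: [-3.141, -0.0, 1.682]
force: [-0.6, -0.0, 0.4]
grip_width: 0.0168
finger_force: 39.1
```

Call:
{"name": "move_arm", "arguments": {
  "plan": [
    [[0,0,0.03,0,0,0,-1],[0,0,0.02,0,0,0,-1],[0,0,0.02,0,0,0,-1],[0,0,0,0,0,0,-1],[0,0,0,0,0,0,-1],[0,0,0,0,0,0,-1],[0,0,0,0,0,0,-1],[0,0,0,0,0,0,-1],[0,0,0,0,0,0,-1],[0,0,0,0,0,0,-1]]
  ]
}}

```text
clock: 43.45
position: [0.4681, -0.3243, 0.1171]
tool_rot: [-3.141, -0.0, 1.682]
force: [-0.2, -0.7, -0.4]
grip_width: 0.0171
finger_force: 39.1
```

Call:
{"name": "move_arm", "arguments": {
  "plan": [
    [[0,0,0.025,0,0,0,-1],[0,0,0,0,0,0,-1],[0,0,0,0,0,0,-1],[0,0,0,0,0,0,-1],[0,0,0,0,0,0,-1],[0,0,0,0,0,0,-1],[0,0,0,0,0,0,-1],[0,0,0,0,0,0,-1],[0,0,0,0,0,0,-1],[0,0,0,0,0,0,-1]]
  ]
}}

```text
clock: 44.45
position: [0.4682, -0.3245, 0.117]
tool_rot: [-3.141, -0.0, 1.682]
force: [-0.8, 0.6, 5.7]
grip_width: 0.0168
finger_force: 39.9
```

Call:
{"name": "move_arm", "arguments": {
  "plan": [
    [[0,0,0,0,0,0,-1],[0,0,0,0,0,0,-1],[0,0,0,0,0,0,-1],[0,0,-0.1,0,0,0,-1],[0,0,-0.5,0,0,0,-1],[0,0,-1,0,0,0,-1],[0,0,-1,0,0,0,-1],[0,0,-1,0,0,0,-1],[0,0,-1,0,0,0,-1],[0,0,-1,0,0,0,-1]]
  ]
}}

```text
clock: 45.45
position: [0.4681, -0.3243, 0.2302]
tool_rot: [-3.141, -0.0, 1.682]
force: [-0.3, -0.1, -0.3]
grip_width: 0.0169
finger_force: 39.0
```

Call:
{"name": "move_arm", "arguments": {
  "plan": [
    [[0.4,0.14,-0.2,0,0,0,-1],[0.94,0.345,-0.2,0,0,0,-1],[0.94,0.345,-0.2,0,0,0,-1],[0.94,0.345,-0.2,0,0,0,-1],[0.94,0.345,-0.2,0,0,0,-1],[0.94,0.345,0,0,0,0,-1],[0.94,0.345,0,0,0,0,-1],[0.94,0.345,0,0,0,0,-1],[0.94,0.345,0,0,0,0,-1],[0.94,0.345,0,0,0,0,-1]]
  ]
}}

```text
clock: 46.45
position: [0.5129, -0.1396, 0.2483]
tool_rot: [-3.14, -0.001, 1.682]
force: [1.0, -0.1, -1.1]
grip_width: 0.0168
finger_force: 39.1
```

Call:
{"name": "move_arm", "arguments": {
  "plan": [
    [[0.94,0.345,0,0,0,0,-1],[0.94,0.345,0,0,0,0,-1],[0.94,0.345,0,0,0,0,-1],[0.94,0.345,0,0,0,0,-1],[0.94,0.345,0,0,0,0,-1],[0.94,0.345,0,0,0,0,-1],[0.94,0.345,0,0,0,0,-1],[0.94,0.345,0,0,0,0,-1],[0.94,0.345,0,0,0,0,-1],[0.94,0.345,0,0,0,0,-1]]
  ]
}}

```text
clock: 47.45
position: [0.5603, 0.0548, 0.2483]
tool_rot: [-3.14, -0.001, 1.682]
force: [-0.1, 0.1, -0.4]
grip_width: 0.0168
finger_force: 39.1
```

Call:
{"name": "move_arm", "arguments": {
  "plan": [
    [[0.94,0.345,0,0,0,0,-1],[0.94,0.345,0,0,0,0,-1],[0.94,0.345,0,0,0,0,-1],[0.94,0.345,0,0,0,0,-1],[0.94,0.345,0,0,0,0,-1],[0.94,0.345,0,0,0,0,-1],[0.94,0.345,0,0,0,0,-1],[0.94,0.345,0,0,0,0,-1],[0.54,0.185,0,0,0,0,-1],[0,0,0,0,0,-0.87,-1]]
  ]
}}

```text
clock: 48.45
position: [0.6007, 0.2224, 0.2482]
tool_rot: [-3.14, -0.001, 1.776]
force: [0.2, -0.5, -0.9]
grip_width: 0.017
finger_force: 39.1
```

Call:
{"name": "move_arm", "arguments": {
  "plan": [
    [[0,0,0,0,0,-1,-1],[0,0,0,0,0,-1,-1],[0,0,0,0,0,-1,-1],[0,0,0,0,0,-1,-1],[0,0,0,0,0,-1,-1],[0,0,0,0,0,-1,-1],[0,0,0,0,0,-1,-1],[0,0,0,0,0,-1,-1],[0,0,0,0,0,-1,-1],[0,0,0,0,0,-1,-1]]
  ]
}}

```text
clock: 49.45
position: [0.601, 0.22, 0.2484]
tool_rot: [-3.141, -0.001, 2.825]
force: [0.1, -0.1, -0.6]
grip_width: 0.0169
finger_force: 39.1
```

Call:
{"name": "move_arm", "arguments": {
  "plan": [
    [[0,0,0,0,0,-1,-1],[0,0,0,0,0,-1,-1],[0,0,0,0,0,-1,-1],[0,0,0,0,0,-1,-1],[0,0,0,0,-0.8,0,-1],[0,0,0,0,-0.9,0,-1],[0,0,0,0,-0.9,0,-1],[0,0,0,0,-0.9,0,-1],[0,0,0,0,-0.9,0,-1],[0,0,0,0,-0.9,0,-1]]
  ]
}}

```text
clock: 50.45
position: [0.6006, 0.22, 0.2488]
tool_rot: [3.139, 0.557, -3.045]
force: [2.2, 0.7, -1.4]
grip_width: 0.0169
finger_force: 39.2
```

```bash
python3 - <<'E'
from h import *
rel([0,0,0]); print(observe()["qpos"].round(2))
lay(.018)
s=observe()
c2=grab_frame("scene"); dots(c2,c2,DOT)
E
```

```text
t 50.45 p [0.6006 0.22   0.2488] rpy [ 3.1392  0.5568 -3.0448] f [ 2.24  0.71 -1.36] w 0.0169 ff 39.2
 shift [32.854 -8.031 -5.815] 
[-0.13  0.37 -0.55  2.    1.01  0.53  0.24]
start z [0.6013 0.2197 0.0893] end [0.5373 0.2134 0.0235]
to start: turn [ 0.016 -2.183 -0.011] shift(after turn) [ 5.404 -0.017  5.449]
down 6mm [ 0.212 -0.     0.212]
   [ 0.31 -0.   -0.08] [ 0.    0.42 -0.  ]
   [ 0.31 -0.   -0.06] [ 0.    0.42 -0.  ]
   [ 0.32  0.   -0.04] [0.   0.42 0.  ]
   [ 0.32 -0.   -0.02] [0.   0.42 0.  ]
   [ 0.31  0.   -0.  ] [0.   0.42 0.  ]
   [ 0.31 -0.    0.02] [-0.    0.42  0.  ]
   [0.31 0.   0.03] [0.   0.42 0.  ]
   [ 0.3  -0.    0.05] [-0.    0.42  0.  ]
   [0.3  0.   0.07] [0.   0.42 0.  ]
   [ 0.19 -0.    0.13] [-0.    0.42 -0.  ]
   [0.17 0.   0.14] [0.   0.42 0.  ]
   [ 0.16 -0.    0.15] [-0.    0.42 -0.  ]
   [0.15 0.   0.16] [0.   0.42 0.  ]
   [ 0.14 -0.    0.16] [ 0.    0.42 -0.  ]
   [ 0.13 -0.    0.17] [0.   0.42 0.  ]
   [0.11 0.   0.18] [0.   0.42 0.  ]
   [ 0.1  -0.    0.18] [-0.    0.42  0.  ]
   [0.08 0.   0.17] [0.   0.42 0.  ]
red (0.479, -0.062) [([0.4809, -0.0592], 24)]
yellow (0.468, -0.326) [([0.4424, -0.3395], 16)]
blue (0.449, -0.168) [([0.4504, -0.1646], 20)]
green (0.607, -0.276) [([0.608, -0.2729], 22)]
```

Call:
{"name": "move_arm", "arguments": {
  "plan": [
    [[0,0,0,0,-0.727,0,-1],[0,0,0,0,-0.727,0,-1],[0,0,0,0,-0.727,0,-1],[0.772,-0.03,0.778,0,0,0,-1],[0.772,-0.03,0.778,0,0,0,-1],[0.772,-0.03,0.778,0,0,0,-1],[0.772,-0.03,0.778,0,0,0,-1],[0.772,-0.03,0.778,0,0,0,-1],[0.772,-0.03,0.778,0,0,0,-1],[0.772,-0.03,0.778,0,0,0,-1]]
  ],
  "grip_force": 30
}}

```text
clock: 51.5
position: [0.597, 0.2125, 0.0942]
tool_rot: [-3.134, 0.743, -3.045]
force: [0.2, -0.3, -0.2]
grip_width: 0.0171
finger_force: 39.2
```

Call:
{"name": "move_arm", "arguments": {
  "plan": [
    [[0,0,0,0,0,0,-1],[0,0,0,0,0,0,-1],[0.07,0,0.07,0,0,0,-1],[0.07,0,0.07,0,0,0,-1],[0.07,0,0.07,0,0,0,-1],[0,0,0,0,0,0,-1],[0.31,0,-0.08,0,0.42,0,-1],[0.31,0,-0.06,0,0.42,0,-1],[0.32,0,-0.04,0,0.42,0,-1],[0.32,0,-0.02,0,0.42,0,-1]]
  ]
}}

```text
clock: 52.5
position: [0.5752, 0.2108, 0.0772]
tool_rot: [-3.136, 0.568, -3.046]
force: [1.6, -0.5, 3.0]
grip_width: 0.0168
finger_force: 40.2
```

```bash
python3 - <<'E'
from h import *
p=R.from_euler("z",0)
rel([.5762,.2138,.0751],[3.1409,.6098,-3.0432])
E
```

```text
t 52.5 p [0.5752 0.2108 0.0772] rpy [-3.1363  0.5675 -3.0463] f [ 1.63 -0.55  3.  ] w 0.0168 ff 40.2
 shift [0.001 0.147 0.125] ('turn', array([-0.074, -0.404, -0.023]))
```

Call:
{"name": "move_arm", "arguments": {
  "plan": [
    [[0.31,0,0.02,0,0.39,0,-1],[0.31,0,0.04,0,0.39,0,-1],[0.31,0,0.05,0,0.39,0,-1],[0.3,0,0.07,0,0.39,0,-1],[0.3,0,0.08,0,0.39,0,-1],[0.19,0,0.14,0,0.39,0,-1],[0.17,0,0.14,0,0.39,0,-1],[0.16,0,0.15,0,0.39,0,-1],[0.15,0,0.16,0,0.39,0,-1],[0.14,0,0.16,0,0.39,0,-1]]
  ]
}}

```text
clock: 53.5
position: [0.5388, 0.2073, 0.0389]
tool_rot: [-3.137, 0.158, -3.048]
force: [1.8, -0.1, 2.5]
grip_width: 0.017
finger_force: 37.1
```

Call:
{"name": "move_arm", "arguments": {
  "plan": [
    [[0.13,0,0.17,0,0.39,0,-1],[0.11,0,0.18,0,0.39,0,-1],[0,0,0,0,0.39,0,-1],[0,0,0,0,0.39,0,-1],[0,0,0,0,0,0,-1],[0,0,0,0,0,0,-1],[0,0,0,0,0,0,-1],[0,0,0,0,0,0,-1],[0,0,0,0,0,0,-1],[0,0,0,0,0,0,-1]]
  ]
}}

```text
clock: 54.5
position: [0.5348, 0.2067, 0.031]
tool_rot: [-3.136, -0.004, -3.049]
force: [0.5, -0.0, 2.3]
grip_width: 0.0168
finger_force: 34.8
```

```bash
python3 - <<'E'
from h import *
s=observe()
rel([s["position"][0],s["position"][1],.0232],[np.pi,0,YD+np.pi])
E
```

```text
t 54.5 p [0.5348 0.2067 0.031 ] rpy [-3.1363 -0.0043 -3.0487] f [ 0.51 -0.01  2.33] w 0.0168 ff 34.8
 shift [-0.002  0.002  0.389] ('turn', array([-0.05 , -0.041, -0.049]))
```

Call:
{"name": "move_arm", "arguments": {
  "plan": [
    [[0,0,0.2,-0.05,0,-0.04,-1],[0,0,0.19,0,0,0,-1],[0,0,0,0,0,0,-1],[0,0,0,0,0,0,-0.58],[0,0,0,0,0,0,-0.56],[0,0,0,0,0,0,-0.54],[0,0,0,0,0,0,-0.5],[0,0,0,0,0,0,-0.46],[0,0,0,0,0,0,-0.42],[0,0,0,0,0,0,-0.4]]
  ]
}}

```text
clock: 55.5
position: [0.5349, 0.2065, 0.0231]
tool_rot: [3.141, -0.005, -3.045]
force: [0.0, -0.5, 0.0]
grip_width: 0.0258
finger_force: 0.0
```

Call:
{"name": "move_arm", "arguments": {
  "plan": [
    [[0,0,0,0,0,0,-0.38],[0,0,0,0,0,0,-0.38],[0,0,-0.2,0,0,0,-0.38],[0,0,-0.3,0,0,0,-0.38],[0,0,-0.5,0,0,0,-0.38],[0,0,-0.8,0,0,0,-0.38],[0,0,-1,0,0,0,-0.38],[0,0,-1,0,0,0,-0.38],[0,0,-1,0,0,0,-0.38],[0,0,-1,0,0,0,-0.38]]
  ]
}}

```text
clock: 56.5
position: [0.5354, 0.2067, 0.1413]
tool_rot: [3.141, -0.004, -3.045]
force: [-0.3, -0.6, 0.2]
grip_width: 0.0266
finger_force: 0.0
```

```bash
cat >> h.py <<'E'
def pens(cols):
    s=observe(); c=grab_frame("wrist"); w=wcam(s,c); h=cv2.cvtColor(c["color"],cv2.COLOR_RGB2HSV)
    H={"red":[(0,8),(172,180)],"yellow":[(25,30)],"blue":[(106,122)],"green":[(55,80)]}
    for k in cols:
        m=np.zeros(h.shape[:2],np.uint8)
        for a,b in H[k]: m|=cv2.inRange(h,(a,170,50),(b,255,255))
        n,l,st,ce=cv2.connectedComponentsWithStats(m); i=1+st[1:,4].argmax(); ys,xs=np.nonzero(l==i)
        q=RD.inv().apply(np.array([onz("",p,.031,w) for p in zip(xs[::15],ys[::15])])-O)
        print(k,len(xs),"drawer x",q[:,0].min().round(3),q[:,0].max().round(3),"y",q[:,1].min().round(3),q[:,1].max().round(3))
    cv2.imwrite("pics/pens.png",c["color"][:,:,::-1])
E
python3 - <<'E'
from h import *
rel([.6136,-.0783,.27],[np.pi,0,1.682]); print(observe()["qpos"].round(2))
pens(["red","yellow"])
E
```

```text
t 56.5 p [0.5354 0.2067 0.1413] rpy [ 3.1412 -0.0037 -3.0446] f [-0.33 -0.6   0.22] w 0.0266 ff 0.0
 shift [ -2.487 -14.559  -6.449] ('turn', array([-0.024, -0.03 , 14.865]))
[ 0.04  0.66 -0.75  1.79  0.54  0.92  0.73]
red 1740 drawer x 0.029 0.107 y 0.046 0.062
yellow 203 drawer x 0.028 0.063 y 0.011 0.015
```

Call:
{"name": "move_arm", "arguments": {
  "plan": [
    [[0,0,-1,0,0,0,-0.38],[0,0,-1,0,0,0,0],[0,0,-1,0,0,0,1],[0,0,-1,0,0,0,1],[-0.155,-0.91,-0.153,0,0,0,1],[-0.155,-0.91,-0.153,0,0,0,1],[-0.155,-0.91,-0.153,0,0,0,1],[-0.155,-0.91,-0.153,0,0,0,1],[-0.155,-0.91,-0.153,0,0,0,1],[-0.155,-0.91,-0.153,0,0,0,1]]
  ]
}}

```text
clock: 57.55
position: [0.5649, 0.0991, 0.2387]
tool_rot: [3.141, -0.004, -3.044]
force: [0.5, 0.3, 1.0]
grip_width: 0.0854
finger_force: 0.0
```

Call:
{"name": "move_arm", "arguments": {
  "plan": [
    [[-0.155,-0.91,-0.153,0,0,0,1],[-0.155,-0.91,-0.153,0,0,0,1],[-0.155,-0.91,-0.153,0,0,0,1],[-0.155,-0.91,-0.153,0,0,0,1],[-0.155,-0.91,-0.153,0,0,0,1],[-0.155,-0.91,-0.153,0,0,0,1],[-0.155,-0.91,-0.153,0,0,0,1],[-0.155,-0.91,-0.153,0,0,0,1],[-0.155,-0.91,-0.153,0,0,0,1],[-0.155,-0.91,-0.153,0,0,0,1]]
  ]
}}

```text
clock: 58.55
position: [0.6134, -0.079, 0.2692]
tool_rot: [3.141, -0.004, -3.044]
force: [0.3, 0.1, -0.1]
grip_width: 0.0855
finger_force: 0.0
```

Call:
{"name": "move_arm", "arguments": {
  "plan": [
    [[0,0,0,-0.02,-0.03,0.87,1],[0,0,0,0,0,1,1],[0,0,0,0,0,1,1],[0,0,0,0,0,1,1],[0,0,0,0,0,1,1],[0,0,0,0,0,1,1],[0,0,0,0,0,1,1],[0,0,0,0,0,1,1],[0,0,0,0,0,1,1],[0,0,0,0,0,1,1]]
  ]
}}

```text
clock: 59.55
position: [0.6133, -0.078, 0.2691]
tool_rot: [3.141, -0.002, 2.201]
force: [0.7, -0.2, 0.7]
grip_width: 0.0855
finger_force: 0.0
```

Call:
{"name": "move_arm", "arguments": {
  "plan": [
    [[0,0,0,0,0,1,1],[0,0,0,0,0,1,1],[0,0,0,0,0,1,1],[0,0,0,0,0,1,1],[0,0,0,0,0,1,1],[0,0,0,0,0,0,1],[0,0,0,0,0,0,1],[0,0,0,0,0,0,1],[0,0,0,0,0,0,1],[0,0,0,0,0,0,1]]
  ]
}}

```text
clock: 60.55
position: [0.6135, -0.0784, 0.2678]
tool_rot: [-3.14, -0.002, 1.682]
force: [0.2, 0.0, -0.4]
grip_width: 0.0852
finger_force: 0.0
```

```bash
python3 - <<'E'
from h import *
rel([.6136,-.0783,.098],[np.pi,0,1.682])
E
```

```text
t 60.55 p [ 0.6135 -0.0784  0.2678] rpy [-3.1403e+00 -2.2000e-03  1.6820e+00] f [ 0.2   0.01 -0.39] w 0.0852 ff 0.0
 shift [-0.012  0.019  8.492] ('turn', array([-0.012, -0.021,  0.   ]))
```

Call:
{"name": "move_arm", "arguments": {
  "plan": [
    [[0,0.01,0.85,-0.01,-0.02,0,1],[0,0,0.85,0,0,0,1],[0,0,0.85,0,0,0,1],[0,0,0.85,0,0,0,1],[0,0,0.85,0,0,0,1],[0,0,0.85,0,0,0,1],[0,0,0.85,0,0,0,1],[0,0,0.85,0,0,0,1],[0,0,0.85,0,0,0,1],[0,0,0.84,0,0,0,1]]
  ],
  "grip_force": 40
}}

```text
clock: 61.55
position: [0.6136, -0.0783, 0.0973]
tool_rot: [-3.141, -0.0, 1.682]
force: [-0.6, -1.1, 0.3]
grip_width: 0.0853
finger_force: 0.0
```

Call:
{"name": "move_arm", "arguments": {
  "plan": [
    [[0,0,0,0,0,0,0.3],[0,0,0,0,0,0,0],[0,0,0,0,0,0,-0.3],[0,0,0,0,0,0,-0.6],[0,0,0,0,0,0,-0.8],[0,0,0,0,0,0,-1],[0,0,0,0,0,0,-1],[0,0,0,0,0,0,-1],[0,0,0,0,0,0,-1],[0,0,0,0,0,0,-1]]
  ]
}}

```text
clock: 62.55
position: [0.6141, -0.0784, 0.0988]
tool_rot: [3.141, 0.0, 1.681]
force: [-0.3, -0.1, 7.1]
grip_width: 0.0167
finger_force: 39.0
```

Call:
{"name": "move_arm", "arguments": {
  "plan": [
    [[0,0,0,0,0,0,-1],[0,0,-0.2,0,0,0,-1],[0,0,-0.6,0,0,0,-1],[0,0,-1,0,0,0,-1],[0,0,-1,0,0,0,-1],[0,0,-1,0,0,0,-1],[0,0,-1,0,0,0,-1],[0,0,-1,0,0,0,-1],[0,0,-1,0,0,0,-1],[0,0,0,0,0,0,-1]]
  ]
}}

```text
clock: 63.55
position: [0.6147, -0.0783, 0.2375]
tool_rot: [3.138, 0.001, 1.681]
force: [0.1, 0.3, -1.2]
grip_width: 0.0171
finger_force: 39.0
```

```bash
python3 - <<'E'
from h import *
s=observe(); c=save("wrist","pics/w11.png"); w=wcam(s,c); dots(c,w,DOT)
c2=grab_frame("scene"); dots(c2,c2,DOT); c2=grab_frame("top"); dots(c2,c2,DOT)
rel([.4495,-.1665,.235],[np.pi,0,1.682])
# where the steel tip shows: compare brightness profile along the pen column with the yellow pen picture
h=cv2.cvtColor(cv2.imread("pics/w11.png"),cv2.COLOR_BGR2HSV)
for y in range(205,245,2): print(y,h[y,278].tolist(),end=" ")
g=cv2.cvtColor(cv2.imread("pics/w9.png"),cv2.COLOR_BGR2HSV)
print(); 
for y in range(205,245,2): print(y,g[y,278].tolist(),end=" ")
# pen edges at rows (blue)
for y in(250,300,350):
    m=cv2.inRange(h[y:y+1],(105,100,20),(125,255,255))[0]; x=np.nonzero(m)[0]; x=x[(x>220)&(x<340)]; print(y,x.min() if len(x) else 0,x.max() if len(x) else 0)
E
```

```text
red (0.479, -0.062) [([0.4784, -0.0616], 178)]
yellow (0.468, -0.326) []
blue (0.449, -0.168) [([0.4487, -0.1673], 131)]
green (0.607, -0.276) []
red (0.479, -0.062) [([0.4809, -0.0592], 24)]
yellow (0.468, -0.326) []
blue (0.449, -0.168) [([0.4275, -0.1283], 178), ([0.4504, -0.1646], 20), ([0.4699, -0.1144], 11)]
green (0.607, -0.276) [([0.608, -0.2729], 22)]
red (0.479, -0.062) []
yellow (0.468, -0.326) [([0.4413, -0.3424], 26)]
blue (0.449, -0.168) []
green (0.607, -0.276) [([0.6072, -0.275], 21)]
t 63.7 p [ 0.6133 -0.0784  0.2339] rpy [-3.141   0.      1.6813] f [-0.12 -0.59 -1.59] w 0.0169 ff 39.0
 shift [-3.477 -8.627 -0.052] ('turn', array([-0.006,  0.   , -0.007]))
205 [159, 11, 159] 207 [173, 11, 183] 209 [167, 7, 240] 211 [168, 5, 239] 213 [165, 7, 230] 215 [30, 6, 132] 217 [0, 2, 137] 219 [23, 18, 128] 221 [114, 128, 126] 223 [13, 27, 65] 225 [113, 104, 113] 227 [113, 125, 137] 229 [112, 134, 131] 231 [111, 128, 134] 233 [113, 128, 133] 235 [111, 136, 131] 237 [113, 130, 131] 239 [112, 132, 133] 241 [111, 138, 131] 243 [112, 135, 130] 
205 [165, 6, 236] 207 [168, 5, 233] 209 [160, 7, 233] 211 [170, 6, 240] 213 [74, 19, 148] 215 [6, 10, 133] 217 [21, 13, 136] 219 [120, 6, 126] 221 [23, 142, 162] 223 [20, 13, 58] 225 [21, 114, 112] 227 [22, 156, 180] 229 [23, 158, 171] 231 [22, 162, 170] 233 [23, 163, 172] 235 [23, 163, 171] 237 [23, 157, 175] 239 [23, 167, 174] 241 [22, 170, 171] 243 [23, 166, 171] 250 262 292
300 256 298
350 252 302
```

Call:
{"name": "move_arm", "arguments": {
  "plan": [
    [[-0.2,-0.43,0,0,0,0,-1],[-0.364,-0.912,0,0,0,0,-1],[-0.364,-0.912,0,0,0,0,-1],[-0.364,-0.912,0,0,0,0,-1],[-0.364,-0.912,0,0,0,0,-1],[-0.364,-0.912,0,0,0,0,-1],[-0.364,-0.912,0,0,0,0,-1],[-0.364,-0.912,0,0,0,0,-1],[-0.364,-0.912,0,0,0,0,-1],[-0.364,-0.912,0,0,0,0,-1]]
  ]
}}

```text
clock: 64.7
position: [0.4479, -0.167, 0.2335]
tool_rot: [-3.14, -0.0, 1.681]
force: [0.1, -0.1, -0.3]
grip_width: 0.0168
finger_force: 39.1
```

Call:
{"name": "move_arm", "arguments": {
  "plan": [
    [[0,0,0,0,0,0,-1],[0,0,0,0,0,0,-1],[0,0,0.6,0,0,0,-1],[0,0,0.8,0,0,0,-1],[0,0,0.8,0,0,0,-1],[0,0,0.8,0,0,0,-1],[0,0,0.8,0,0,0,-1],[0,0,0,0,0,0,-1],[0,0,0,0,0,0,-1],[0,0,0,0,0,0,-1]]
  ]
}}

```text
clock: 65.7
position: [0.45, -0.1663, 0.1585]
tool_rot: [3.141, 0.0, 1.682]
force: [-0.7, -0.1, -0.9]
grip_width: 0.0171
finger_force: 39.1
```

```bash
python3 - <<'E'
from h import *
s=observe(); c=save("wrist","pics/w12.png"); w=wcam(s,c); dots(c,w,DOT,rad=.04)
c2=grab_frame("scene"); dots(c2,c2,DOT,rad=.04); c2=grab_frame("top"); dots(c2,c2,DOT,rad=.04)
rel([.449,-.1663,.1170],[np.pi,0,1.682])
E
```

```text
red (0.479, -0.062) [([0.4792, -0.0614], 363)]
yellow (0.468, -0.326) []
blue (0.449, -0.168) [([0.4495, -0.1673], 250), ([0.4524, -0.1844], 23)]
green (0.607, -0.276) [([0.6072, -0.2759], 159)]
red (0.479, -0.062) [([0.4809, -0.0592], 24)]
yellow (0.468, -0.326) []
blue (0.449, -0.168) [([0.4504, -0.1646], 20)]
green (0.607, -0.276) [([0.608, -0.2729], 22)]
red (0.479, -0.062) [([0.4794, -0.0613], 24)]
yellow (0.468, -0.326) []
blue (0.449, -0.168) []
green (0.607, -0.276) [([0.6072, -0.275], 21)]
t 65.85 p [ 0.4499 -0.1665  0.1586] rpy [3.1409e+00 5.0000e-04 1.6812e+00] f [-0.21  0.43 -0.97] w 0.0169 ff 39.1
 shift [ 0.018 -0.045  2.078] ('turn', array([ 0.006,  0.004, -0.008]))
```

Call:
{"name": "move_arm", "arguments": {
  "plan": [
    [[0,-0.02,0.7,0,0,0,-1],[0,0,0.7,0,0,0,-1],[0,0,0.4,0,0,0,-1],[0,0,0.13,0,0,0,-1],[0,0,0.06,0,0,0,-1],[0,0,0.03,0,0,0,-1],[0,0,0.03,0,0,0,-1],[0,0,0.02,0,0,0,-1],[0,0,0,0,0,0,-1],[0,0,0,0,0,0,-1]]
  ]
}}

```text
clock: 66.85
position: [0.4493, -0.1666, 0.1168]
tool_rot: [3.141, 0.0, 1.681]
force: [0.2, 0.3, 1.1]
grip_width: 0.0171
finger_force: 39.2
```

Call:
{"name": "move_arm", "arguments": {
  "plan": [
    [[0,0,0.025,0,0,0,-1],[0,0,0,0,0,0,-1],[0,0,0,0,0,0,-1],[0,0,0,0,0,0,-1],[0,0,0,0,0,0,-1],[0,0,0,0,0,0,-1],[0,0,0,0,0,0,-1],[0,0,0,0,0,0,-1],[0,0,0,0,0,0,-1],[0,0,0,0,0,0,-1]]
  ]
}}

```text
clock: 67.85
position: [0.4496, -0.1666, 0.1167]
tool_rot: [3.141, 0.001, 1.681]
force: [-1.5, 0.1, 9.2]
grip_width: 0.0172
finger_force: 40.3
```

Call:
{"name": "move_arm", "arguments": {
  "plan": [
    [[0,0,0,0,0,0,-1],[0,0,0,0,0,0,-1],[0,0,-0.1,0,0,0,-1],[0,0,-0.5,0,0,0,-1],[0,0,-1,0,0,0,-1],[0,0,-1,0,0,0,-1],[0,0,-1,0,0,0,-1],[0,0,-1,0,0,0,-1],[0,0,-1,0,0,0,-1],[0,0,-1,0,0,0,-1]]
  ]
}}

```text
clock: 68.85
position: [0.449, -0.1663, 0.2496]
tool_rot: [3.142, -0.0, 1.681]
force: [0.1, 0.1, -0.5]
grip_width: 0.0171
finger_force: 39.1
```

Call:
{"name": "move_arm", "arguments": {
  "plan": [
    [[0.5,0.3,0,0,0,0,-1],[0.94,0.55,0,0,0,0,-1],[0.94,0.55,0,0,0,0,-1],[0.94,0.55,0,0,0,0,-1],[0.94,0.55,0,0,0,0,-1],[0.94,0.55,0,0,0,0,-1],[0.94,0.55,0,0,0,0,-1],[0.94,0.55,0,0,0,0,-1],[0.94,0.55,0,0,0,0,-1],[0.94,0.55,0,0,0,0,-1]]
  ]
}}

```text
clock: 69.85
position: [0.5338, 0.0246, 0.2478]
tool_rot: [-3.141, -0.0, 1.682]
force: [-0.1, -0.9, -1.4]
grip_width: 0.0169
finger_force: 39.1
```

Call:
{"name": "move_arm", "arguments": {
  "plan": [
    [[0.94,0.55,0,0,0,0,-1],[0.94,0.55,0,0,0,0,-1],[0.94,0.55,0,0,0,0,-1],[0.94,0.55,0,0,0,0,-1],[0.94,0.55,0,0,0,0,-1],[0.94,0.55,0,0,0,0,-1],[0.94,0.55,0,0,0,0,-1],[0.91,0.55,0,0,0,0,-1],[0,0,0,0,0,-0.9,-1],[0,0,0,0,0,-1,-1]]
  ]
}}

```text
clock: 70.85
position: [0.6042, 0.1833, 0.2475]
tool_rot: [-3.14, -0.001, 1.886]
force: [0.9, -1.1, -0.9]
grip_width: 0.0173
finger_force: 39.2
```

Call:
{"name": "move_arm", "arguments": {
  "plan": [
    [[0,0,0,0,0,-1,-1],[0,0,0,0,0,-1,-1],[0,0,0,0,0,-1,-1],[0,0,0,0,0,-1,-1],[0,0,0,0,0,-1,-1],[0,0,0,0,0,-1,-1],[0,0,0,0,0,-1,-1],[0,0,0,0,0,-1,-1],[0,0,0,0,0,-1,-1],[0,0,0,0,0,-1,-1]]
  ]
}}

```text
clock: 71.85
position: [0.6043, 0.1823, 0.2478]
tool_rot: [-3.141, -0.001, 2.932]
force: [0.4, 0.2, -0.9]
grip_width: 0.0168
finger_force: 39.2
```

Call:
{"name": "move_arm", "arguments": {
  "plan": [
    [[0,0,0,0,0,-1,-1],[0,0,0,0,0,-1,-1],[0,0,0,0,0,-1,-1],[0,0,0,0,-0.9,0,-1],[0,0,0,0,-0.9,0,-1],[0,0,0,0,-0.9,0,-1],[0,0,0,0,-0.9,0,-1],[0,0,0,0,-0.9,0,-1],[0,0,0,0,-0.9,0,-1],[0,0,0,0,-0.9,0,-1]]
  ]
}}

```text
clock: 72.85
position: [0.6046, 0.1811, 0.2479]
tool_rot: [-3.139, 0.634, -3.042]
force: [1.8, 0.2, -0.8]
grip_width: 0.0168
finger_force: 39.2
```

```bash
python3 - <<'E'
from h import *
rel([0,0,0]); print(observe()["qpos"].round(2))
lay(-.021)
c2=grab_frame("scene"); dots(c2,c2,DOT)
E
```

```text
t 72.85 p [0.6046 0.1811 0.2479] rpy [-3.1385  0.634  -3.0418] f [ 1.76  0.15 -0.77] w 0.0168 ff 39.2
 shift [32.305 -6.024 -8.348] 
[-0.04  0.35 -0.58  2.09  1.27  0.46  0.04]
start z [0.6051 0.1809 0.0893] end [0.5411 0.1746 0.0235]
to start: turn [-0.019 -1.445  0.015] shift(after turn) [ 5.378 -0.011  5.413]
down 6mm [ 0.212 -0.     0.212]
   [ 0.31  0.   -0.08] [ 0.    0.42 -0.  ]
   [ 0.31 -0.   -0.06] [ 0.    0.42 -0.  ]
   [ 0.32  0.   -0.04] [0.   0.42 0.  ]
   [ 0.32 -0.   -0.02] [0.   0.42 0.  ]
   [ 0.31  0.   -0.  ] [0.   0.42 0.  ]
   [0.31 0.   0.02] [-0.    0.42  0.  ]
   [ 0.31 -0.    0.03] [0.   0.42 0.  ]
   [0.3  0.   0.05] [-0.    0.42  0.  ]
   [ 0.3  -0.    0.07] [0.   0.42 0.  ]
   [0.19 0.   0.13] [-0.    0.42 -0.  ]
   [0.17 0.   0.14] [0.   0.42 0.  ]
   [ 0.16 -0.    0.15] [-0.    0.42 -0.  ]
   [ 0.15 -0.    0.16] [0.   0.42 0.  ]
   [ 0.14 -0.    0.16] [ 0.    0.42 -0.  ]
   [0.13 0.   0.17] [0.   0.42 0.  ]
   [ 0.11 -0.    0.18] [0.   0.42 0.  ]
   [0.1  0.   0.18] [-0.    0.42  0.  ]
   [ 0.08 -0.    0.17] [0.   0.42 0.  ]
red (0.479, -0.062) [([0.4809, -0.0592], 24)]
yellow (0.468, -0.326) [([0.4424, -0.3395], 16)]
blue (0.449, -0.168) [([0.4504, -0.1646], 20)]
green (0.607, -0.276) [([0.608, -0.2729], 22)]
```

Call:
{"name": "move_arm", "arguments": {
  "plan": [
    [[0,0,0,0,-0.36,0,-1],[0,0,0,0,-0.36,0,-1],[0,0,0,0,-0.36,0,-1],[0,0,0,0,-0.36,0,-1],[0.6,0,0.6,0,0,0,-1],[0.7,0,0.7,0,0,0,-1],[0.7,0,0.7,0,0,0,-1],[0.7,0,0.7,0,0,0,-1],[0.7,0,0.7,0,0,0,-1],[0.7,0,0.7,0,0,0,-1]]
  ]
}}

```text
clock: 73.9
position: [0.606, 0.18, 0.1312]
tool_rot: [-3.135, 0.782, -3.042]
force: [0.5, -0.1, -0.4]
grip_width: 0.0167
finger_force: 39.2
```

```bash
python3 - <<'E'
from h import *
import io,contextlib
f=io.StringIO()
with contextlib.redirect_stdout(f): lay(-.021)
print("\n".join(f.getvalue().split("\n")[:2])); rel([0,0,0])
E
```

```text
start z [0.6051 0.1809 0.0893] end [0.5411 0.1746 0.0235]
to start: turn [-0.051 -0.029  0.014] shift(after turn) [1.295 0.048 1.241]
t 73.9 p [0.606  0.18   0.1312] rpy [-3.1348  0.7823 -3.0416] f [ 0.47 -0.12 -0.45] w 0.0167 ff 39.2
 shift [ 26.646  -6.046 -17.191]
```

Call:
{"name": "move_arm", "arguments": {
  "plan": [
    [[0.65,0,0.62,0,0,0,-1],[0.65,0,0.62,0,0,0,-1],[0.1,0,0.1,0,0,0,-1],[0.11,0,0.11,0,0,0,-1],[0.31,0,-0.08,0,0.42,0,-1],[0.31,0,-0.06,0,0.42,0,-1],[0.32,0,-0.04,0,0.42,0,-1],[0.32,0,-0.02,0,0.42,0,-1],[0,0,0,0,0,0,-1],[0,0,0,0,0,0,-1]]
  ]
}}

```text
clock: 74.9
position: [0.5839, 0.178, 0.0779]
tool_rot: [-3.137, 0.61, -3.042]
force: [-1.2, 0.1, 4.4]
grip_width: 0.0168
finger_force: 40.4
```

Call:
{"name": "move_arm", "arguments": {
  "plan": [
    [[0.31,0,0,0,0.42,0,-1],[0.31,0,0.02,0,0.42,0,-1],[0.31,0,0.03,0,0.42,0,-1],[0.3,0,0.05,0,0.42,0,-1],[0.3,0,0.07,0,0.42,0,-1],[0.19,0,0.13,0,0.42,0,-1],[0.17,0,0.14,0,0.42,0,-1],[0.16,0,0.15,0,0.42,0,-1],[0.15,0,0.16,0,0.42,0,-1],[0.14,0,0.16,0,0.42,0,-1]]
  ]
}}

```text
clock: 75.9
position: [0.547, 0.1738, 0.0395]
tool_rot: [-3.137, 0.165, -3.044]
force: [0.3, -0.7, 3.1]
grip_width: 0.0171
finger_force: 38.9
```

Call:
{"name": "move_arm", "arguments": {
  "plan": [
    [[0.13,0,0.17,0,0.42,0,-1],[0.11,0,0.18,0,0.42,0,-1],[0,0,0,0,0.42,0,-1],[0,0,0,0,0.42,0,-1],[0,0,0,0,0,0,-1],[0,0,0,0,0,0,-1],[0,0,0,0,0,0,-1],[0,0,0,0,0,0,-1],[0,0,0,0,0,0,-1],[0,0,0,0,0,0,-1]]
  ]
}}

```text
clock: 76.9
position: [0.5436, 0.1735, 0.032]
tool_rot: [-3.137, -0.008, -3.045]
force: [1.1, -0.8, 3.3]
grip_width: 0.0169
finger_force: 38.9
```

```bash
python3 - <<'E'
from h import *
s=observe()
rel([s["position"][0],s["position"][1],.0232],[np.pi,0,YD+np.pi])
E
```

```text
t 76.9 p [0.5436 0.1735 0.032 ] rpy [-3.1372 -0.0084 -3.0453] f [ 1.1  -0.82  3.31] w 0.0169 ff 38.9
 shift [-0.004  0.002  0.439] ('turn', array([-0.042, -0.08 , -0.016]))
```

Call:
{"name": "move_arm", "arguments": {
  "plan": [
    [[0,0,0.15,-0.04,-0.08,0,-1],[0,0,0.15,0,0,0,-1],[0,0,0.13,0,0,0,-1],[0,0,0,0,0,0,-0.58],[0,0,0,0,0,0,-0.56],[0,0,0,0,0,0,-0.54],[0,0,0,0,0,0,-0.5],[0,0,0,0,0,0,-0.46],[0,0,0,0,0,0,-0.42],[0,0,0,0,0,0,-0.4]]
  ]
}}

```text
clock: 77.9
position: [0.5439, 0.1733, 0.0235]
tool_rot: [-3.141, 0.0, -3.046]
force: [-0.9, -2.5, 4.4]
grip_width: 0.0257
finger_force: 1.9
```

Call:
{"name": "move_arm", "arguments": {
  "plan": [
    [[0,0,0,0,0,0,-0.38],[0,0,0,0,0,0,-0.38],[0,0,-0.2,0,0,0,-0.38],[0,0,-0.3,0,0,0,-0.38],[0,0,-0.5,0,0,0,-0.38],[0,0,-0.8,0,0,0,-0.38],[0,0,-1,0,0,0,-0.38],[0,0,-1,0,0,0,-0.38],[0,0,-1,0,0,0,-0.38],[0,0,-1,0,0,0,-0.38]]
  ]
}}

```text
clock: 78.9
position: [0.5438, 0.1737, 0.1415]
tool_rot: [3.141, 0.001, -3.045]
force: [-0.3, -1.0, 0.2]
grip_width: 0.0261
finger_force: 0.0
```

```bash
python3 - <<'E'
from h import *
rel([.6028,.0123,.27],[np.pi,0,1.682]); print(observe()["qpos"].round(2))
pens(["red","yellow","blue"])
c=grab_frame("top"); h=cv2.cvtColor(c["color"],cv2.COLOR_RGB2HSV)
for k,a,b in(("red",0,8),("yellow",20,30),("blue",106,122)):
    m=cv2.inRange(h,(a,150 if k!="yellow" else 170,50),(b,255,255)); m[:180]=0;m[275:]=0;m[:,:115]=0;m[:,228:]=0
    ys,xs=np.nonzero(m)
    if len(xs): q=RD.inv().apply(np.array([onz("",p,.035,c) for p in zip(xs,ys)])-O); print(k,len(xs),q.min(0).round(3),q.max(0).round(3))
E
```

```text
t 78.9 p [0.5438 0.1737 0.1415] rpy [ 3.1411e+00  7.0000e-04 -3.0453e+00] f [-0.29 -0.95  0.2 ] w 0.0261 ff 0.0
 shift [-2.166 -8.315 -6.429] ('turn', array([9.0000e-03, 2.0000e-03, 1.4858e+01]))
[ 0.13  0.66 -0.79  1.8   0.58  0.93  0.75]
red 2208 drawer x 0.03 0.134 y 0.046 0.063
yellow 546 drawer x 0.029 0.108 y 0.012 0.018Traceback (most recent call last):
  File "<stdin>", line 3, in <module>
  File "h.py", line 71, in pens
    n,l,st,ce=cv2.connectedComponentsWithStats(m); i=1+st[1:,4].argmax(); ys,xs=np.nonzero(l==i)
                                                       ~~~~~~~~~~~~~~~^^
ValueError: attempt to get argmax of an empty sequence
```

```bash
python3 - <<'E'
from h import *
s=observe(); c=grab_frame("wrist"); w=wcam(s,c); h=cv2.cvtColor(c["color"],cv2.COLOR_RGB2HSV); cv2.imwrite("pics/w13.png",c["color"][:,:,::-1])
t=grab_frame("top"); ht=cv2.cvtColor(t["color"],cv2.COLOR_RGB2HSV); cv2.imwrite("pics/t13.png",t["color"][:,:,::-1])
for n,hh,cam in(("wrist",h,w),("top",ht,t)):
  for k,a,b,sa in(("red",0,8,150),("yellow",20,29,150),("blue",104,124,80)):
    m=cv2.inRange(hh,(a,sa,40),(b,255,255)); N,l,st,ce=cv2.connectedComponentsWithStats(m)
    for i in range(1,N):
        if st[i,4]<40: continue
        ys,xs=np.nonzero(l==i); q=RD.inv().apply(np.array([onz("",p,.033,cam) for p in zip(xs[::3],ys[::3])])-O)
        if abs(q[:,1].mean())<.11 and -.0<q[:,0].mean()<.2: print(n,k,len(xs),q.min(0).round(3)[:2],q.max(0).round(3)[:2])
E
```

```text
wrist red 2498 [0.029 0.044] [0.132 0.062]
wrist red 112 [0.133 0.045] [0.141 0.061]
wrist yellow 2101 [0.026 0.003] [0.115 0.02 ]
wrist blue 2375 [ 0.031 -0.031] [ 0.133 -0.015]
wrist blue 97 [ 0.135 -0.031] [ 0.142 -0.016]
top yellow 59 [0.094 0.002] [0.125 0.019]
top blue 141 [ 0.075 -0.033] [ 0.139 -0.015]
```

```bash
python3 - <<'E'
from h import *
c=d0["scene"]
tcp=np.array([.5364,.2496,.0304])
xd=RD.inv().apply(tcp-O)[0]
for p in((434,206),(494,214),(428,200),(499,207)):
    o,v=ray("scene",p); o2=RD.inv().apply(o-O); v2=RD.inv().apply(v)
    k=(xd-o2[0])/v2[0]; q=o2+k*v2; print(p,"y",q[1].round(3),"h above TCP",(q[2]+.022-.0304).round(3))
E
```

```text
(434, 206) y 0.004 h above TCP 0.09
(494, 214) y 0.112 h above TCP 0.092
(428, 200) y -0.011 h above TCP 0.103
(499, 207) y 0.113 h above TCP 0.112
```

Call:
{"name": "move_arm", "arguments": {
  "plan": [
    [[0,0,-1,0,0,0,-0.38],[0,0,-1,0,0,0,0],[0,0,-1,0,0,0,1],[0,0,-1,0,0,0,1],[0,0,-1,0,0,0,1],[-0.217,-0.832,-0.143,0,0,0,1],[-0.217,-0.832,-0.143,0,0,0,1],[-0.217,-0.832,-0.143,0,0,0,1],[-0.217,-0.832,-0.143,0,0,0,1],[-0.217,-0.832,-0.143,0,0,0,1]]
  ]
}}

```text
clock: 80.05
position: [0.5732, 0.0921, 0.2536]
tool_rot: [3.141, -0.001, -3.045]
force: [0.4, 0.1, 0.4]
grip_width: 0.0853
finger_force: 0.0
```

Call:
{"name": "move_arm", "arguments": {
  "plan": [
    [[-0.217,-0.832,-0.143,0,0,0,1],[-0.217,-0.832,-0.143,0,0,0,1],[-0.217,-0.832,-0.143,0,0,0,1],[-0.217,-0.832,-0.143,0,0,0,1],[-0.217,-0.832,-0.143,0,0,0,1],[0,0,0,0,0,0.86,1],[0,0,0,0,0,1,1],[0,0,0,0,0,1,1],[0,0,0,0,0,1,1],[0,0,0,0,0,1,1]]
  ]
}}

```text
clock: 81.05
position: [0.6026, 0.0121, 0.2677]
tool_rot: [-3.141, -0.001, 2.725]
force: [0.6, 0.8, 0.4]
grip_width: 0.0854
finger_force: 0.0
```

Call:
{"name": "move_arm", "arguments": {
  "plan": [
    [[0,0,0,0,0,1,1],[0,0,0,0,0,1,1],[0,0,0,0,0,1,1],[0,0,0,0,0,1,1],[0,0,0,0,0,1,1],[0,0,0,0,0,1,1],[0,0,0,0,0,1,1],[0,0,0,0,0,1,1],[0,0,0,0,0,1,1],[0,0,0,0,0,1,1]]
  ]
}}

```text
clock: 82.05
position: [0.6026, 0.0121, 0.2677]
tool_rot: [-3.141, -0.0, 1.677]
force: [0.2, 0.8, -0.1]
grip_width: 0.0855
finger_force: 0.0
```

```bash
python3 - <<'E'
from h import *
rel([.6028,.0123,.098],[np.pi,0,1.682])
s=observe(); c=grab_frame("wrist"); w=wcam(s,c); h=cv2.cvtColor(c["color"],cv2.COLOR_RGB2HSV)
m=cv2.inRange(h,(50,100,30),(85,255,255)); n,l,st,ce=cv2.connectedComponentsWithStats(m)
for i in range(1,n):
    if st[i,4]>60: print(st[i],ce[i].round(1), onz("",ce[i],.115,w).round(4))
E
```

```text
t 82.05 p [0.6026 0.0121 0.2677] rpy [-3.1408e+00 -4.0000e-04  1.6774e+00] f [ 0.21  0.81 -0.15] w 0.0855 ff 0.0
 shift [3.000e-03 1.600e-02 8.483e+00] ('turn', array([-0.008, -0.004, -0.043]))
[348 170  25  23 223] [358.8 179.4] [0.6731 0.035  0.115 ]
[269 178  21  34 230] [277.6 194.2] [0.6023 0.0137 0.115 ]
[253 373  10   8  63] [257.6 376.6] [ 0.6024 -0.1924  0.115 ]
```

Green pen body is centred under the gripper. Descend, grip and lift.

Call:
{"name": "move_arm", "arguments": {
  "plan": [
    [[0,0.01,0.85,0,0,0,1],[0,0,0.85,0,0,0,1],[0,0,0.85,0,0,0,1],[0,0,0.85,0,0,0,1],[0,0,0.85,0,0,0,1],[0,0,0.85,0,0,0,1],[0,0,0.85,0,0,0,1],[0,0,0.85,0,0,0,1],[0,0,0.85,0,0,0,1],[0,0,0.83,0,0,0,1]]
  ],
  "grip_force": 40
}}

```text
clock: 83.1
position: [0.6028, 0.0122, 0.0974]
tool_rot: [-3.141, -0.001, 1.684]
force: [0.9, 0.5, -0.3]
grip_width: 0.0855
finger_force: 0.0
```

Call:
{"name": "move_arm", "arguments": {
  "plan": [
    [[0,0,0,0,0,0,0.3],[0,0,0,0,0,0,0],[0,0,0,0,0,0,-0.3],[0,0,0,0,0,0,-0.6],[0,0,0,0,0,0,-0.8],[0,0,0,0,0,0,-1],[0,0,0,0,0,0,-1],[0,0,0,0,0,0,-1],[0,0,0,0,0,0,-1],[0,0,0,0,0,0,-1]]
  ]
}}

```text
clock: 84.1
position: [0.6036, 0.0121, 0.099]
tool_rot: [3.14, -0.0, 1.682]
force: [0.0, 0.1, 7.7]
grip_width: 0.017
finger_force: 39.0
```

Call:
{"name": "move_arm", "arguments": {
  "plan": [
    [[0,0,0,0,0,0,-1],[0,0,-0.2,0,0,0,-1],[0,0,-0.6,0,0,0,-1],[0,0,-1,0,0,0,-1],[0,0,-1,0,0,0,-1],[0,0,-1,0,0,0,-1],[0,0,-1,0,0,0,-1],[0,0,-1,0,0,0,-1],[0,0,-1,0,0,0,-1],[0,0,-1,0,0,0,-1]]
  ]
}}

```text
clock: 85.1
position: [0.6029, 0.0121, 0.2561]
tool_rot: [3.141, -0.0, 1.682]
force: [0.1, -0.5, -0.5]
grip_width: 0.0168
finger_force: 39.0
```

```bash
python3 - <<'E'
from h import *
s=observe(); c=save("wrist","pics/w14.png")
c2=grab_frame("scene"); dots(c2,c2,DOT,rad=.05); c2=grab_frame("top"); dots(c2,c2,DOT,rad=.05)
rel([.607,-.2745,.255],[np.pi,0,1.682])
h=cv2.cvtColor(cv2.imread("pics/w14.png"),cv2.COLOR_BGR2HSV)
for y in range(205,245,2): print(y,h[y,278].tolist(),end=" ")
E
```

```text
red (0.479, -0.062) [([0.4809, -0.0592], 24)]
yellow (0.468, -0.326) [([0.4426, -0.3399], 15)]
blue (0.449, -0.168) [([0.4504, -0.1646], 20)]
green (0.607, -0.276) [([0.608, -0.2729], 22)]
red (0.479, -0.062) []
yellow (0.468, -0.326) [([0.4408, -0.3421], 27)]
blue (0.449, -0.168) [([0.4498, -0.1674], 23)]
green (0.607, -0.276) [([0.6072, -0.275], 21)]
t 85.25 p [0.6035 0.0122 0.256 ] rpy [3.1394e+00 1.0000e-04 1.6816e+00] f [-0.53  0.93 -0.75] w 0.0169 ff 39.0
 shift [-14.267  -1.411   0.045] ('turn', array([ 0.021,  0.   , -0.004]))
205 [171, 8, 216] 207 [165, 12, 221] 209 [169, 9, 220] 211 [170, 10, 225] 213 [10, 7, 117] 215 [15, 5, 112] 217 [15, 4, 118] 219 [65, 64, 96] 221 [60, 9, 55] 223 [68, 41, 68] 225 [65, 105, 97] 227 [67, 103, 92] 229 [65, 98, 96] 231 [64, 106, 89] 233 [66, 99, 90] 235 [68, 115, 89] 237 [67, 103, 89] 239 [66, 105, 92] 241 [66, 106, 89] 243 [67, 119, 88]
```

Call:
{"name": "move_arm", "arguments": {
  "plan": [
    [[0,0,-1,0,0,0,-1],[0,0,-1,0,0,0,-1],[-0.96,-0.094,0,0,0,0,-1],[-0.96,-0.094,0,0,0,0,-1],[-0.96,-0.094,0,0,0,0,-1],[-0.96,-0.094,0,0,0,0,-1],[-0.96,-0.094,0,0,0,0,-1],[-0.96,-0.094,0,0,0,0,-1],[-0.96,-0.094,0,0,0,0,-1],[-0.96,-0.094,0,0,0,0,-1]]
  ]
}}

```text
clock: 86.25
position: [0.6047, -0.143, 0.2936]
tool_rot: [-3.14, -0.001, 1.682]
force: [-0.7, -0.1, -0.8]
grip_width: 0.0171
finger_force: 39.1
```

Call:
{"name": "move_arm", "arguments": {
  "plan": [
    [[-0.96,-0.094,0,0,0,0,-1],[-0.96,-0.094,0,0,0,0,-1],[-0.96,-0.094,0,0,0,0,-1],[-0.96,-0.094,0,0,0,0,-1],[-0.96,-0.094,0,0,0,0,-1],[-0.96,-0.094,0,0,0,0,-1],[-0.88,-0.094,0,0,0,0,-1],[0,0,0,0,0,0,-1],[0,0,0,0,0,0,-1],[0,0,0,0,0,0,-1]]
  ]
}}

```text
clock: 87.25
position: [0.6069, -0.2749, 0.2942]
tool_rot: [-3.142, -0.001, 1.682]
force: [-0.1, 0.7, -0.9]
grip_width: 0.0172
finger_force: 39.1
```

```bash
python3 - <<'E'
from h import *
s=observe(); c=save("wrist","pics/w15.png"); w=wcam(s,c); dots(c,w,DOT,rad=.05)
c2=grab_frame("scene"); dots(c2,c2,DOT,rad=.05); c2=grab_frame("top"); dots(c2,c2,DOT,rad=.05)
rel([.607,-.2755,.1190],[np.pi,0,1.682])
E
```

```text
red (0.479, -0.062) []
yellow (0.468, -0.326) [([0.4402, -0.3426], 106)]
blue (0.449, -0.168) [([0.4489, -0.1667], 157)]
green (0.607, -0.276) [([0.6064, -0.2757], 108)]
red (0.479, -0.062) [([0.4809, -0.0592], 24)]
yellow (0.468, -0.326) [([0.4424, -0.3395], 16)]
blue (0.449, -0.168) [([0.4504, -0.1646], 20)]
green (0.607, -0.276) [([0.608, -0.2729], 22)]
red (0.479, -0.062) [([0.4794, -0.0613], 24)]
yellow (0.468, -0.326) [([0.4409, -0.3424], 26)]
blue (0.449, -0.168) [([0.4498, -0.1674], 23)]
green (0.607, -0.276) [([0.6072, -0.275], 21)]
t 87.4 p [ 0.607  -0.275   0.2943] rpy [ 3.1416e+00 -3.0000e-04  1.6825e+00] f [ 0.91 -1.04 -2.03] w 0.0171 ff 39.1
 shift [-2.800e-02 -1.000e-03  8.767e+00] ('turn', array([ 0.   , -0.003,  0.005]))
```

Call:
{"name": "move_arm", "arguments": {
  "plan": [
    [[-0.02,0,0.9,0,0,0,-1],[0,0,1,0,0,0,-1],[0,0,1,0,0,0,-1],[0,0,1,0,0,0,-1],[0,0,1,0,0,0,-1],[0,0,1,0,0,0,-1],[0,0,1,0,0,0,-1],[0,0,0.8,0,0,0,-1],[0,0,0.7,0,0,0,-1],[0,0,0.33,0,0,0,-1]]
  ]
}}

```text
clock: 88.4
position: [0.6066, -0.2758, 0.1184]
tool_rot: [-3.141, -0.001, 1.682]
force: [0.0, -0.0, 0.2]
grip_width: 0.0173
finger_force: 39.1
```

Call:
{"name": "move_arm", "arguments": {
  "plan": [
    [[0,0,0.03,0,0,0,-1],[0,0,0.02,0,0,0,-1],[0,0,0.02,0,0,0,-1],[0,0,0.02,0,0,0,-1],[0,0,0,0,0,0,-1],[0,0,0,0,0,0,-1],[0,0,0,0,0,0,-1],[0,0,0,0,0,0,-1],[0,0,0,0,0,0,-1],[0,0,0,0,0,0,-1]]
  ]
}}

```text
clock: 89.4
position: [0.6068, -0.2761, 0.1178]
tool_rot: [-3.141, -0.0, 1.681]
force: [-0.3, -0.2, -1.4]
grip_width: 0.0169
finger_force: 39.1
```

Call:
{"name": "move_arm", "arguments": {
  "plan": [
    [[0,0,0.03,0,0,0,-1],[0,0,0.025,0,0,0,-1],[0,0,0,0,0,0,-1],[0,0,0,0,0,0,-1],[0,0,0,0,0,0,-1],[0,0,0,0,0,0,-1],[0,0,0,0,0,0,-1],[0,0,0,0,0,0,-1],[0,0,0,0,0,0,-1],[0,0,0,0,0,0,-1]]
  ]
}}

```text
clock: 90.4
position: [0.607, -0.2761, 0.117]
tool_rot: [3.141, 0.0, 1.681]
force: [-1.0, 0.2, 5.4]
grip_width: 0.0167
finger_force: 39.7
```

Call:
{"name": "move_arm", "arguments": {
  "plan": [
    [[0,0,0,0,0,0,-1],[0,0,0,0,0,0,-1],[0,0,0,0,0,0,-1],[0,0,-0.1,0,0,0,-1],[0,0,-0.55,0,0,0,-1],[0,0,-1,0,0,0,-1],[0,0,-1,0,0,0,-1],[0,0,-1,0,0,0,-1],[0,0,-1,0,0,0,-1],[0,0,-1,0,0,0,-1]]
  ]
}}

```text
clock: 91.4
position: [0.6067, -0.276, 0.2313]
tool_rot: [3.141, -0.0, 1.682]
force: [0.5, -0.8, -1.0]
grip_width: 0.0171
finger_force: 39.1
```

Call:
{"name": "move_arm", "arguments": {
  "plan": [
    [[0,0,-1,0,0,0,-1],[0,0,-1,0,0,0,-1],[0,0,-1,0,0,0,-1],[0.5,0.07,0,0,0,0,-1],[0.95,0.11,0,0,0,0,-1],[0.95,0.11,0,0,0,0,-1],[0.95,0.11,0,0,0,0,-1],[0.95,0.11,0,0,0,0,-1],[0.95,0.11,0,0,0,0,-1],[0.95,0.11,0,0,0,0,-1]]
  ]
}}

```text
clock: 92.4
position: [0.6071, -0.1484, 0.2891]
tool_rot: [-3.14, -0.001, 1.683]
force: [0.9, -0.1, -0.3]
grip_width: 0.0172
finger_force: 39.1
```

Call:
{"name": "move_arm", "arguments": {
  "plan": [
    [[0.95,0.11,0,0,0,0,-1],[0.95,0.11,0,0,0,0,-1],[0.95,0.11,0,0,0,0,-1],[0.95,0.11,0,0,0,0,-1],[0.95,0.11,0,0,0,0,-1],[0.95,0.11,0,0,0,0,-1],[0.95,0.11,0,0,0,0,-1],[0.95,0.11,0,0,0,0,-1],[0.95,0.11,0,0,0,0,-1],[0.95,0.11,0,0,0,0,-1]]
  ]
}}

```text
clock: 93.4
position: [0.6074, 0.0426, 0.2891]
tool_rot: [-3.14, -0.0, 1.683]
force: [0.6, 0.3, -0.7]
grip_width: 0.0168
finger_force: 39.1
```

Call:
{"name": "move_arm", "arguments": {
  "plan": [
    [[0.95,0.11,0,0,0,0,-1],[0.95,0.11,0,0,0,0,-1],[0.95,0.11,0,0,0,0,-1],[0.95,0.11,0,0,0,0,-1],[0.95,0.11,0,0,0,0,-1],[0,0,0,0,0,-0.9,-1],[0,0,0,0,0,-1,-1],[0,0,0,0,0,-1,-1],[0,0,0,0,0,-1,-1],[0,0,0,0,0,-1,-1]]
  ]
}}

```text
clock: 94.4
position: [0.6076, 0.1373, 0.2891]
tool_rot: [-3.14, -0.001, 2.201]
force: [-0.4, -0.6, 0.1]
grip_width: 0.0169
finger_force: 39.1
```

Call:
{"name": "move_arm", "arguments": {
  "plan": [
    [[0,0,0,0,0,-1,-1],[0,0,0,0,0,-1,-1],[0,0,0,0,0,-1,-1],[0,0,0,0,0,-1,-1],[0,0,0,0,0,-1,-1],[0,0,0,0,0,-1,-1],[0,0,0,0,0,-1,-1],[0,0,0,0,0,-1,-1],[0,0,0,0,0,-1,-1],[0,0,0,0,0,-1,-1]]
  ]
}}

```text
clock: 95.4
position: [0.6077, 0.1373, 0.2893]
tool_rot: [3.141, -0.001, -3.035]
force: [-1.2, -1.0, -1.2]
grip_width: 0.0168
finger_force: 39.1
```

Call:
{"name": "move_arm", "arguments": {
  "plan": [
    [[0,0,0,0,-0.7,0,-1],[0,0,0,0,-0.8,0,-1],[0,0,0,0,-0.8,0,-1],[0,0,0,0,-0.8,0,-1],[0,0,0,0,-0.8,0,-1],[0,0,0,0,-0.8,0,-1],[0,0,0,0,-0.8,0,-1],[0,0,0,0,-0.8,0,-1],[0,0,0,0,-0.8,0,-1],[0,0,0,0,0,0,-1]]
  ]
}}

```text
clock: 96.4
position: [0.6087, 0.1352, 0.2891]
tool_rot: [-3.134, 0.705, -3.039]
force: [-0.2, -0.2, -1.1]
grip_width: 0.0171
finger_force: 39.2
```

```bash
python3 - <<'E'
from h import *
import io,contextlib
rel([0,0,0]); print(observe()["qpos"].round(2))
f=io.StringIO()
with contextlib.redirect_stdout(f): lay(-.060)
print("\n".join(f.getvalue().split("\n")[:3]))
E
```

```text
t 96.4 p [0.6087 0.1352 0.2891] rpy [-3.1339  0.7051 -3.0393] f [-0.22 -0.23 -1.05] w 0.0171 ff 39.2
 shift [32.949 -3.684 -9.032] 
[ 0.08  0.26 -0.59  2.12  1.29  0.39  0.09]
start z [0.6089 0.1421 0.0893] end [0.545  0.1358 0.0235]
to start: turn [-0.045 -0.767  0.033] shift(after turn) [6.816 0.344 6.883]
down 6mm [ 0.212 -0.     0.212]
```

Call:
{"name": "move_arm", "arguments": {
  "plan": [
    [[0.6,0.04,0.6,0,0,0,-1],[0.7,0.04,0.7,0,0,0,-1],[0.7,0.04,0.7,0,0,0,-1],[0.7,0.04,0.7,0,0,0,-1],[0.7,0.04,0.7,0,0,0,-1],[0.7,0.04,0.7,0,0,0,-1],[0.7,0.04,0.7,0,0,0,-1],[0.7,0.04,0.7,0,0,0,-1],[0,0,0,0,-0.36,0,-1],[0,0,0,0,-0.36,0,-1]]
  ]
}}

```text
clock: 97.4
position: [0.5976, 0.1377, 0.1341]
tool_rot: [-3.131, 0.779, -3.041]
force: [0.7, -0.7, -0.8]
grip_width: 0.0171
finger_force: 39.2
```

```bash
python3 - <<'E'
from h import *
import io,contextlib
rel([0,0,0]); print(observe()["qpos"].round(2))
f=io.StringIO()
with contextlib.redirect_stdout(f): lay(-.060)
print("\n".join(f.getvalue().split("\n")[:3]))
E
```

```text
t 97.4 p [0.5976 0.1377 0.1341] rpy [-3.1307  0.7792 -3.0408] f [ 0.66 -0.68 -0.84] w 0.0171 ff 39.2
 shift [ 26.355  -4.025 -16.566] 
[ 0.09  0.62 -0.7   2.31  2.24  0.76 -0.83]
start z [0.6089 0.1421 0.0893] end [0.545  0.1358 0.0235]
to start: turn [-0.086 -0.059  0.019] shift(after turn) [0.956 0.164 1.783]
down 6mm [ 0.212 -0.     0.212]
```

Call:
{"name": "move_arm", "arguments": {
  "plan": [
    [[0.36,0.055,0.61,-0.08,0,0,-1],[0.36,0.055,0.61,0,0,0,-1],[0.34,0.055,0.61,0,0,0,-1],[0.1,0,0.15,0,0,0,-1],[0.31,0,-0.08,0,0.42,0,-1],[0.31,0,-0.06,0,0.42,0,-1],[0.32,0,-0.04,0,0.42,0,-1],[0.32,0,-0.02,0,0.42,0,-1],[0,0,0,0,0,0,-1],[0,0,0,0,0,0,-1]]
  ]
}}

```text
clock: 98.4
position: [0.5875, 0.1404, 0.0776]
tool_rot: [-3.141, 0.606, -3.041]
force: [-0.1, -0.0, 3.2]
grip_width: 0.0173
finger_force: 40.3
```

```bash
python3 - <<'E'
from h import *
q=DW(.1012,-.060,0)
rel([.5869,.1398,.0751],[np.pi,.61,-3.0436]);print(observe()["qpos"].round(2),RD.inv().apply(observe()["position"]-O))
E
```

```text
t 98.4 p [0.5875 0.1404 0.0776] rpy [-3.1413  0.6064 -3.0411] f [-0.09 -0.03  3.22] w 0.0173 ff 40.3
 shift [ 0.099 -0.025  0.081] ('turn', array([ 0.011, -0.035,  0.02 ]))
[ 0.05  0.68 -0.62  2.24  2.11  0.6  -0.69] [ 0.09918038 -0.05962966  0.0555614 ]
```

Call:
{"name": "move_arm", "arguments": {
  "plan": [
    [[0.31,0,0,0,0.42,0,-1],[0.31,0,0.02,0,0.42,0,-1],[0.31,0,0.03,0,0.42,0,-1],[0.3,0,0.05,0,0.42,0,-1],[0.3,0,0.07,0,0.42,0,-1],[0.19,0,0.13,0,0.42,0,-1],[0.17,0,0.14,0,0.42,0,-1],[0.16,0,0.15,0,0.42,0,-1],[0.15,0,0.16,0,0.42,0,-1],[0.14,0,0.16,0,0.42,0,-1]]
  ]
}}

```text
clock: 99.4
position: [0.5505, 0.1366, 0.0396]
tool_rot: [3.141, 0.162, -3.041]
force: [1.3, -2.0, 2.6]
grip_width: 0.0168
finger_force: 38.9
```

Call:
{"name": "move_arm", "arguments": {
  "plan": [
    [[0.13,0,0.17,0,0.42,0,-1],[0.11,0,0.18,0,0.42,0,-1],[0,0,0,0,0.42,0,-1],[0,0,0,0,0.42,0,-1],[0,0,0,0,0,0,-1],[0,0,0,0,0,0,-1],[0,0,0,0,0,0,-1],[0,0,0,0,0,0,-1],[0,0,0,0,0,0,-1],[0,0,0,0,0,0,-1]]
  ]
}}

```text
clock: 100.4
position: [0.5475, 0.1362, 0.0323]
tool_rot: [3.141, -0.011, -3.041]
force: [-1.5, -1.3, 1.8]
grip_width: 0.0168
finger_force: 38.9
```

```bash
python3 - <<'E'
from h import *
s=observe()
rel([s["position"][0],s["position"][1],.0232],[np.pi,0,YD+np.pi])
E
```

```text
t 100.4 p [0.5475 0.1362 0.0323] rpy [ 3.1415 -0.0105 -3.0411] f [-1.49 -1.34  1.77] w 0.0168 ff 38.9
 shift [-0.005 -0.     0.456] ('turn', array([ 0.001, -0.1  ,  0.024]))
```

Call:
{"name": "move_arm", "arguments": {
  "plan": [
    [[0,0,0.15,0,-0.1,0,-1],[0,0,0.15,0,0,0,-1],[0,0,0.14,0,0,0,-1],[0,0,0,0,0,0,-0.58],[0,0,0,0,0,0,-0.56],[0,0,0,0,0,0,-0.54],[0,0,0,0,0,0,-0.5],[0,0,0,0,0,0,-0.46],[0,0,0,0,0,0,-0.42],[0,0,0,0,0,0,-0.4]]
  ]
}}

```text
clock: 101.4
position: [0.5479, 0.1401, 0.0241]
tool_rot: [3.136, 0.002, -3.039]
force: [-1.9, 18.4, 7.4]
grip_width: 0.0256
finger_force: 0.3
```

Call:
{"name": "move_arm", "arguments": {
  "plan": [
    [[0,0,0,0,0,0,-0.38],[0,0,0,0,0,0,-0.38],[0,0,-0.2,0,0,0,-0.38],[0,0,-0.3,0,0,0,-0.38],[0,0,-0.5,0,0,0,-0.38],[0,0,-0.8,0,0,0,-0.38],[0,0,-1,0,0,0,-0.38],[0,0,-1,0,0,0,-0.38],[0,0,-1,0,0,0,-0.38],[0,0,-1,0,0,0,-0.38]]
  ]
}}

```text
clock: 102.4
position: [0.5477, 0.1359, 0.1413]
tool_rot: [3.141, 0.0, -3.042]
force: [0.0, -0.5, 0.3]
grip_width: 0.0266
finger_force: 0.0
```

Call:
{"name": "move_arm", "arguments": {
  "plan": [
    [[0,0,-1,0,0,0,-0.38],[0,0,-1,0,0,0,-0.38],[0,0,-1,0,0,0,-0.38],[0,0,-1,0,0,0,-0.38],[0,0,0,0,0,0,-1],[0,0,0,0,0,0,-1],[0,0,0,0,0,0,-1],[0,0,0,0,0,0,-1],[0,0,0,0,0,0,-1],[0,0,0,0,0,0,-1]]
  ]
}}

```text
clock: 103.4
position: [0.5476, 0.1361, 0.2192]
tool_rot: [3.141, -0.001, -3.041]
force: [-0.1, -0.5, 0.3]
grip_width: 0.0003
finger_force: 0.0
```

```bash
python3 - <<'E'
from h import *
s=observe(); c=save("wrist","pics/w16.png"); w=wcam(s,c); h=cv2.cvtColor(c["color"],cv2.COLOR_RGB2HSV)
for k,a,b,sa in(("red",0,8,150),("yellow",20,29,150),("blue",104,124,80),("green",50,85,80)):
    m=cv2.inRange(h,(a,sa,40),(b,255,255)); N,l,st,ce=cv2.connectedComponentsWithStats(m)
    for i in range(1,N):
        if st[i,4]<60: continue
        ys,xs=np.nonzero(l==i); q=RD.inv().apply(np.array([onz("",p,.033,w) for p in zip(xs[::3],ys[::3])])-O)
        if abs(q[:,1].mean())<.11 and -.0<q[:,0].mean()<.2: print(k,len(xs),q.min(0).round(3)[:2],q.max(0).round(3)[:2])
rel([.427-.055,.185,.25]); print(observe()["qpos"].round(2))
E
```

```text
red 1605 [0.029 0.044] [0.13  0.062]
red 72 [0.133 0.045] [0.139 0.062]
yellow 1629 [0.026 0.003] [0.127 0.02 ]
yellow 69 [0.129 0.003] [0.136 0.02 ]
blue 1529 [ 0.03  -0.031] [ 0.131 -0.014]
blue 66 [ 0.134 -0.031] [ 0.14  -0.015]
green 1475 [ 0.031 -0.066] [ 0.132 -0.05 ]
t 103.45 p [0.5476 0.1361 0.2192] rpy [ 3.1411e+00 -4.0000e-04 -3.0413e+00] f [ 0.08 -1.1   0.84] w 0.0001 ff 0.0
 shift [ 8.493  3.311 -1.533] 
[ 0.25  0.56 -0.85  1.75  0.48  1.06  0.9 ]
```

Call:
{"name": "move_arm", "arguments": {
  "plan": [
    [[0.76,0.302,0,0,0,0,-1],[0.76,0.302,0,0,0,0,-1],[0.76,0.302,0,0,0,0,-1],[0.76,0.302,0,0,0,0,-1],[0.76,0.302,0,0,0,0,-1],[0.76,0.302,0,0,0,0,-1],[0.76,0.302,0,0,0,0,-1],[0.76,0.302,0,0,0,0,-1],[0.76,0.302,0,0,0,0,-1],[0.76,0.302,0,0,0,0,-1]]
  ]
}}

```text
clock: 104.45
position: [0.3893, 0.1813, 0.2195]
tool_rot: [3.141, -0.0, -3.041]
force: [0.1, 1.0, -0.9]
grip_width: 0.0
finger_force: 0.0
```

Call:
{"name": "move_arm", "arguments": {
  "plan": [
    [[0,0,0,0,0,0,-1],[0,0,0,0,0,0,-1],[0,0,0.5,0,0,0,-1],[0,0,0.5,0,0,0,-1],[0,0,0.5,0,0,0,-1],[0,0,0.5,0,0,0,-1],[0,0,0.5,0,0,0,-1],[0,0,0.5,0,0,0,-1],[0,0,0.5,0,0,0,-1],[0,0,0.5,0,0,0,-1]]
  ]
}}

```text
clock: 105.45
position: [0.3904, 0.1811, 0.1386]
tool_rot: [3.141, -0.0, -3.041]
force: [0.1, -0.1, 0.2]
grip_width: 0.0003
finger_force: 0.0
```

```bash
python3 - <<'E'
from h import *
rel([.3904,.181,.05],[np.pi,0,YD+np.pi]); print(observe()["qpos"].round(2), RD.inv().apply(observe()["position"]-O).round(4))
s=observe(); c=save("wrist","pics/w17.png"); t=save("top","pics/t17.png")
for P in(DW(-.0557,.06,.051),DW(-.0557,-.06,.051)): print(proj("",P,wcam(s,c)).round(1))
g=cv2.imread("pics/t17.png")[150:330,90:290]; cv2.imwrite("pics/m17.png",np.hstack([cv2.resize(g,(420,378)),cv2.resize(cv2.imread("pics/w17.png"),(380,378))]))
E
```

```text
t 105.45 p [0.3904 0.1811 0.1386] rpy [ 3.1412e+00 -1.0000e-04 -3.0414e+00] f [ 0.11 -0.06  0.18] w 0.0003 ff 0.0
 shift [-0.    -0.005  4.431] ('turn', array([ 0.004, -0.001,  0.021]))
[ 0.1   0.48 -0.85  2.15  0.54  0.74  0.56] [-0.093   0.0002  0.1166]
[364.  280.7]
[191.7 280.5]
```

View pics/m17.png

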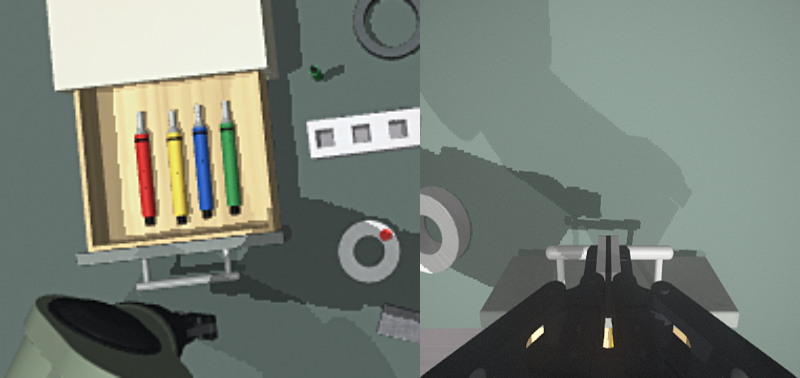

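The top panel shows all four pens lying flat in the drawer. The wrist panel shows the handle bar at the expected row, centred ahead of the closed fingers. Next I lower and push.

Call:
{"name": "move_arm", "arguments": {
  "plan": [
    [[0,0,0.6,0,0,0,-1],[0,0,0.6,0,0,0,-1],[0,0,0.6,0,0,0,-1],[0,0,0.6,0,0,0,-1],[0,0,0.6,0,0,0,-1],[0,0,0.6,0,0,0,-1],[0,0,0.5,0,0,0,-1],[0,0,0.3,0,0,0,-1],[0,0,0,0,0,0,-1],[0,0,0,0,0,0,-1]]
  ]
}}

```text
clock: 106.55
position: [0.3904, 0.1812, 0.0516]
tool_rot: [3.141, -0.0, -3.041]
force: [-0.1, -0.4, -0.6]
grip_width: 0.0003
finger_force: 0.0
```

Call:
{"name": "move_arm", "arguments": {
  "plan": [
    [[-0.1,0,0,0,0,0,-1],[-0.15,0,0,0,0,0,-1],[-0.15,0,0,0,0,0,-1],[-0.15,0,0,0,0,0,-1],[-0.15,0,0,0,0,0,-1],[-0.15,0,0,0,0,0,-1],[-0.15,0,0,0,0,0,-1],[-0.15,0,0,0,0,0,-1],[-0.15,0,0,0,0,0,-1],[-0.2,0,0,0,0,0,-1]]
  ]
}}

```text
clock: 107.55
position: [0.4203, 0.184, 0.0514]
tool_rot: [3.141, -0.0, -3.041]
force: [-2.1, 0.6, -0.2]
grip_width: 0.0002
finger_force: 0.6
```

Call:
{"name": "move_arm", "arguments": {
  "plan": [
    [[-0.25,0,0,0,0,0,-1],[-0.3,0,0,0,0,0,-1],[-0.3,0,0,0,0,0,-1],[-0.3,0,0,0,0,0,-1],[-0.3,0,0,0,0,0,-1],[-0.3,0,0,0,0,0,-1],[-0.3,0,0,0,0,0,-1],[-0.3,0,0,0,0,0,-1],[-0.3,0,0,0,0,0,-1],[-0.3,0,0,0,0,0,-1]]
  ]
}}

```text
clock: 108.55
position: [0.4794, 0.19, 0.0515]
tool_rot: [3.141, -0.0, -3.041]
force: [-0.9, -0.8, -0.2]
grip_width: 0.0
finger_force: 0.6
```

Call:
{"name": "move_arm", "arguments": {
  "plan": [
    [[-0.3,0,0,0,0,0,-1],[-0.3,0,0,0,0,0,-1],[-0.3,0,0,0,0,0,-1],[-0.3,0,0,0,0,0,-1],[-0.3,0,0,0,0,0,-1],[-0.3,0,0,0,0,0,-1],[-0.3,0,0,0,0,0,-1],[-0.3,0,0,0,0,0,-1],[-0.3,0,0,0,0,0,-1],[-0.3,0,0,0,0,0,-1]]
  ]
}}

```text
clock: 109.55
position: [0.5392, 0.196, 0.0515]
tool_rot: [3.141, -0.0, -3.041]
force: [-1.0, -1.3, 0.5]
grip_width: 0.0006
finger_force: 0.6
```

Call:
{"name": "move_arm", "arguments": {
  "plan": [
    [[-0.3,0,0,0,0,0,-1],[-0.3,0,0,0,0,0,-1],[-0.3,0,0,0,0,0,-1],[-0.3,0,0,0,0,0,-1],[-0.3,0,0,0,0,0,-1],[-0.2,0,0,0,0,0,-1],[-0.1,0,0,0,0,0,-1],[0,0,0,0,0,0,-1],[0,0,0,0,0,0,-1],[0,0,0,0,0,0,-1]]
  ]
}}

```text
clock: 110.55
position: [0.5744, 0.1996, 0.0516]
tool_rot: [3.141, 0.0, -3.041]
force: [0.7, 0.0, -0.4]
grip_width: -0.0
finger_force: 0.0
```

```bash
python3 - <<'E'
from h import *
rel(DW(.127,0,.028),[np.pi,0,YD+np.pi]); print(observe()["qpos"].round(2), RD.inv().apply(observe()["position"]-O).round(4))
E
```

```text
t 110.55 p [0.5744 0.1996 0.0516] rpy [ 3.1411e+00  1.0000e-04 -3.0412e+00] f [ 0.71  0.02 -0.36] w -0.0 ff 0.0
 shift [-1.755 -0.037  0.078] ('turn', array([0.005, 0.001, 0.022]))
[ 0.03  0.83 -0.7   1.74  0.69  0.84  0.68] [0.0919 0.0007 0.0296]
```

Call:
{"name": "move_arm", "arguments": {
  "plan": [
    [[-0.15,0,0,0,0,0,-1],[-0.15,0,0,0,0,0,-1],[-0.15,0,0,0,0,0,-1],[-0.15,0,0,0,0,0,-1],[-0.15,0,0,0,0,0,-1],[-0.15,0,0,0,0,0,-1],[-0.15,0,0,0,0,0,-1],[-0.1,0,0,0,0,0,-1],[-0.1,0,0,0,0,0,-1],[-0.05,0,0,0,0,0,-1]]
  ]
}}

```text
clock: 111.55
position: [0.6005, 0.2021, 0.0514]
tool_rot: [3.141, -0.0, -3.041]
force: [-1.3, 0.8, 0.7]
grip_width: -0.0003
finger_force: 0.5
```

Call:
{"name": "move_arm", "arguments": {
  "plan": [
    [[-0.05,0,0,0,0,0,-1],[-0.05,0,0,0,0,0,-1],[-0.05,0,0,0,0,0,-1],[-0.05,0,0,0,0,0,-1],[-0.05,0,0,0,0,0,-1],[0,0,0,0,0,0,-1],[0,0,0,0,0,0,-1],[0,0,0,0,0,0,-1],[0,0,0,0,0,0,-1],[0,0,0,0,0,0,-1]]
  ]
}}

```text
clock: 112.55
position: [0.6053, 0.2026, 0.0515]
tool_rot: [3.141, -0.0, -3.041]
force: [-0.3, 0.4, -0.2]
grip_width: 0.0001
finger_force: 0.0
```

Call:
{"name": "move_arm", "arguments": {
  "plan": [
    [[-0.05,0,0,0,0,0,-1],[-0.05,0,0,0,0,0,-1],[-0.05,0,0,0,0,0,-1],[-0.05,0,0,0,0,0,-1],[-0.05,0,0,0,0,0,-1],[0,0,0,0,0,0,-1],[0,0,0,0,0,0,-1],[0,0,0,0,0,0,-1],[0,0,0,0,0,0,-1],[0,0,0,0,0,0,-1]]
  ]
}}

```text
clock: 113.55
position: [0.6103, 0.2032, 0.0515]
tool_rot: [3.141, -0.0, -3.041]
force: [0.5, 0.5, 0.3]
grip_width: -0.0001
finger_force: 0.0
```

Call:
{"name": "move_arm", "arguments": {
  "plan": [
    [[-0.04,0,0,0,0,0,-1],[-0.04,0,0,0,0,0,-1],[-0.04,0,0,0,0,0,-1],[0,0,0,0,0,0,-1],[0,0,0,0,0,0,-1],[0,0,0,0,0,0,-1],[0,0,0,0,0,0,-1],[0,0,0,0,0,0,-1],[0,0,0,0,0,0,-1],[0,0,0,0,0,0,-1]]
  ]
}}

```text
clock: 114.55
position: [0.6109, 0.2032, 0.0513]
tool_rot: [-3.141, -0.003, -3.041]
force: [-13.6, -2.5, 9.3]
grip_width: -0.0003
finger_force: 7.2
```

Call:
{"name": "move_arm", "arguments": {
  "plan": [
    [[0.1,0,0,0,0,0,-1],[0.2,0,0,0,0,0,-1],[0.5,0,0,0,0,0,-1],[0.5,0,0,0,0,0,-1],[0.5,0,-0.3,0,0,0,-1],[0.3,0,-0.6,0,0,0,-1],[0,0,-0.8,0,0,0,-1],[0,0,-1,0,0,0,-1],[0,0,-1,0,0,0,-1],[0,0,-1,0,0,0,-1]]
  ]
}}

```text
clock: 115.55
position: [0.5713, 0.1993, 0.1478]
tool_rot: [3.141, 0.001, -3.042]
force: [0.5, 0.4, 0.3]
grip_width: -0.0002
finger_force: 0.0
```

Call:
{"name": "move_arm", "arguments": {
  "plan": [
    [[0,0,-1,0,0,0,-1],[0,0,-1,0,0,0,-1],[0,0,-1,0,0,0,-1],[0,0,-0.5,0,0,0,-1],[0,0,0,0,0,0,-1],[0,0,0,0,0,0,-1],[0,0,0,0,0,0,-1],[0,0,0,0,0,0,-1],[0,0,0,0,0,0,-1],[0,0,0,0,0,0,-1]]
  ]
}}

```text
clock: 116.55
position: [0.5708, 0.1992, 0.2152]
tool_rot: [3.141, -0.0, -3.041]
force: [0.9, 0.6, -0.5]
grip_width: 0.0003
finger_force: 0.0
```

```bash
python3 - <<'E'
from h import *
rel([0,0,0])
t=save("top","pics/t18.png"); s=save("scene","pics/s18.png"); dots(t,t,DOT,rad=.05); dots(s,s,DOT,rad=.05)
# bystanders: change of the picture against the first one, where the arm and drawer are not
a=cv2.imread("pics/top0.png").astype(int); b=cv2.imread("pics/t18.png").astype(int)
for n,(u,v,r) in dict(jar=(408,206,14),loupe=(406,236,9),mug=(380,179,18),brass=(330,173,12),tray=(277,160,20),white=(322,218,6),smallgreen=(243,184,7)).items():
    print(n,np.abs(a-b)[v-r:v+r,u-r:u+r].mean().round(1))
# roof lit edge vs face: handle pixel (bright) expected after closing
print(proj("",DW(-.0557+.196,.0,.051),t), b[240:262:2,190].mean(1))
E
```

```text
t 116.55 p [0.5708 0.1992 0.2152] rpy [ 3.1412e+00 -5.0000e-04 -3.0413e+00] f [ 0.93  0.62 -0.54] w 0.0003 ff 0.0
 shift [29.39  -7.055 10.771] 
red (0.479, -0.062) [([0.4794, -0.0613], 24)]
yellow (0.468, -0.326) [([0.4411, -0.3422], 27)]
blue (0.449, -0.168) [([0.45, -0.1676], 24)]
green (0.607, -0.276) [([0.6072, -0.275], 21)]
red (0.479, -0.062) [([0.4809, -0.0592], 24)]
yellow (0.468, -0.326) []
blue (0.449, -0.168) [([0.4504, -0.1646], 20)]
green (0.607, -0.276) [([0.608, -0.2729], 22)]
jar 6.5
loupe 8.5
mug 8.7
brass 11.9
tray 8.9
white 9.2
smallgreen 24.5
[172.13787024 209.04484486] [96.66666667 96.33333333 96.         96.33333333 96.33333333 96.33333333
 96.         96.33333333 96.66666667 96.66666667 96.        ]
```

```bash
python3 - <<'E'
from h import *
h=cv2.cvtColor(cv2.imread("pics/t18.png"),cv2.COLOR_BGR2HSV)[180:275,115:230]; print("wood px",int(cv2.inRange(h,(12,60,90),(28,200,255)).sum()/255))
g=cv2.imread("pics/t18.png")[178:215,165]; print(g.mean(1).round(0).tolist())
b=cv2.absdiff(cv2.imread("pics/top0.png"),cv2.imread("pics/t18.png"))[176:194,236:252].max(2); print((b>40).astype(int).sum(1))
c=cv2.cvtColor(cv2.imread("pics/t18.png"),cv2.COLOR_BGR2HSV); c0=cv2.cvtColor(cv2.imread("pics/top0.png"),cv2.COLOR_BGR2HSV)
for x in(c0,c): m=cv2.inRange(x[170:196,230:260],(50,80,20),(85,255,255)); ys,xs=np.nonzero(m); print("small green",len(xs),xs.mean()+230,ys.mean()+170)
E
```

```text
wood px 0
[239.0, 239.0, 239.0, 239.0, 239.0, 239.0, 239.0, 240.0, 245.0, 222.0, 97.0, 160.0, 154.0, 157.0, 160.0, 168.0, 53.0, 58.0, 61.0, 60.0, 92.0, 102.0, 100.0, 102.0, 101.0, 100.0, 98.0, 94.0, 83.0, 164.0, 196.0, 179.0, 142.0, 87.0, 96.0, 97.0, 96.0]
[2 0 1 0 0 1 0 0 1 0 1 0 2 0 0 0 0 0]
small green 29 240.10344827586206 184.6206896551724
small green 31 240.2258064516129 184.67741935483872
```

No wood is visible and the face sits against the roof edge, so the drawer is home and the bystanders haven't moved. I'm handing in.

```bash
python3 -c "
from h import *
print(job_done())"
```

```text
the job is handed in; nothing more can be done
None
```

Job handed in at about 117 s: red, yellow, blue and green were each touched on their own dot in that order (contact read 5 to 13 N), all four pens lie in the drawer, and the drawer was pushed against its stop; in the final top view nothing I checked showed the bystanders had moved, and the yellow ring was found knocked about 3 cm aside after its touch.

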